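Put the refilled tray back in the laundry supply chest and shut its stayed lid

TASK

Put the refilled blue tray back in the supply chest: raise the chest's lid until its folding stay locks straight and holds the lid up by itself, set the tray, kept level, on the two narrow runners inside and slide it fully home, half under the grey fixed deck, against the end wall. Then break the stay at its red knee and let the lid come down gently until it is shut. Leave the bottles and other things standing about where they are.

Things in the scene. Friction and masses are not known exactly. Their poses are not given: they have to be found in the camera images.
- chest: White supply chest fixed to the counter, 340 (x) x 210 (y) x 110 mm high to the rim, walls 10 mm, inner end walls at x=-160 and 160. Origin: centre of its underside, z=0; x along its length towards the end with the fixed grey deck, y towards the hinge side, z up. The lid covers x=-170 to 97, the deck x=100 to 170. Low stock on its floor, below z=25.
- runners_mid (a point): Chest (0, 0, 38) mm: midway between the two level wooden runners, at the height of their tops. The runners are 15 mm wide and run the whole inner length along both long walls: 160 mm clear between them, 190 mm clear between the walls.
- deck_edge (a point): Chest (100, 0, 110) mm: middle of the lower inner edge of the fixed deck, a 12 mm thick plate over x=100 to 170, across the chest. A flat card pad on the deck (x=132 to 162, y=-75 to -15) rises to z=133.
- tray_home (a point): Chest (100, 0, 38) mm, with the chest's axes: where tray_base comes when the tray is fully home, touching the end wall at x=160. The outer half of the tray, up to its handle, is then under the deck, so it is let down before the deck and pushed in.
- lid (a joint): Lid angle: 0 shut, 1.387 standing on the locked stay. White panel 267 x 205 x 12 mm, 0.8 kg, underside on the rim, opening upwards from the front (-y) edge about the hinge line. A soft-close damper (1 N m s/rad) in the hinge: let go below the locking angle, or with the stay broken, the lid sinks shut by itself in about 4 s, under 1 rad/s.
- lid_hinge (a point): Point on the hinge line, at chest (-36.5, 100, 110) mm; the line is parallel to chest x.
- lid_handle (a point): Middle of the lid's steel bar handle: round, 12 mm dia, 100 mm long, along chest x, 38 mm from the lid's front edge on two end posts. Shut: at chest (-36.5, -143, 117) mm. It swings at 243 mm about the hinge line; in front of the edge when shut, on top of it when open, so fingers closing along chest y can keep it from above all the way while it turns in them. About 5 N lifts it.
- stay_upper (a joint): Knee angle of the folding steel stay: 0 folded (lid shut), 2.75 dead straight, 2.93 locked (past straight, towards the front, on its stop). Two 85 mm links, upright plane at chest x=-147, lower end pinned to the chest at (y,z)=(-10,65), upper to the lid. A weak spring snaps the knee locked once the lid is raised past 1.38; straight, it stops the lid at 1.396. Locked, it bears the lid.
- stay_knee (a point): Middle of the stay's red knee pin, 18 mm dia, 26 mm long, along chest x. Locked: about chest (-144, 22, 144) mm. Pushed towards the hinge side and down (chest y +0.88, z -0.47) with 2 to 5 N by about 40 mm the stay breaks and the lid sinks shut; pushed less it springs back. Folding, the stay needs the space above the runners from x=-160 to -125 free.
- tray: Blue tray, 120 (x) x 178 (y) mm, walls 6 mm thick, 34 mm high, 0.26 to 0.58 kg with its fixed fill, which stays below the walls and over 35 mm from the handle. Origin: centre of its underside, z up. A wooden bar handle 14 mm wide (x), 14 mm deep, spans its length along y over the middle. It goes across the runners, long side along chest y, either way round, 6 mm play to each wall.
- tray_grip (a point): Centre of the tray's handle bar, 53 mm above the tray's underside (top of the bar: 60 mm).
- tray_base (a point): Centre of the tray's underside.
- detergent: Bystander: white detergent bottle, blue cap, yellow label, 68 dia x 172 high (mm). Origin: centre of its underside.
- softener: Bystander: green softener bottle, white cap, 60 dia x 165 high (mm). Origin: centre of its underside.
- starch_can: Bystander: aluminium spray can, red band, 56 dia x 155 high (mm). Origin: centre of its underside.
- stain_jar: Bystander: small clear jar, orange cap, 52 dia x 70 high, stands close in front of the chest towards its deck end (mm). Origin: centre of its underside.
- scoop_cup: Bystander: clear measuring cup, 68 dia x 60 high (mm). Origin: centre of its underside.
- sheet_box: Bystander: cardboard box with blue sides, 60 x 115 x 85 high (mm). Origin: centre of its underside.
- clothes_brush: Bystander: wooden clothes brush with black bristles lying down, 45 x 160 x 40 high, long side along its y (mm). Origin: centre of its underside.

How it is judged:
By the outcome, as a careful person would: the job done as asked, in the order asked, and still so for the second after the job is handed in, with the robot touching nothing.
It also fails if it takes over 72 s, if anything falls off the work surface, if the arm or the gripper's body presses on something with over 40 N, if the wrist force passes 120 N, or if a joint passes its speed limit or range.

ROBOT

A 7-joint arm with a two-finger parallel gripper is mounted at the origin on the work surface. World frame = base frame: x ahead of the robot, y to its left, z up, the work surface at z = 0. Lengths are in m, angles in rad, forces in N, time in s.
With the tool pointing down it reaches from about 0.35 to 0.9 m from the base axis. Payload 8.1 kg.
Tool frame: the origin (TCP) lies at the very end of the fingers, on their centre line; the grasp point (between the pads) lies 19 mm behind it (arm.tcp_to_grasp is the z of the grasp point in the tool frame, in m); z points along the fingers, y is the line along which they close (so a half turn about z gives the same grasp; the last joint's range is limited). The gripper opens to 92 mm and grips with 3 to 60 N. Pads are 19 mm wide; open, the fingers measure 130 mm over their backs; the gripper's body (75 mm by 190 mm) begins 47 mm behind the grasp point.
Start: joints at [1.192, 0.434, 0.025, 1.573, -0.012, 1.134, -0.075], TCP at [0.17, -0.601, 0.19] pointing down, gripper open.
Joint ranges: [-2.62, 2.62], [-0.44, 2.09], [-1.27, 1.32], [0.08, 2.57], [-1.32, 4.46], [0.12, 2], [-2.74, 2.74]. Speed limits (rad/s): [2.22, 2.22, 3.01, 3.01, 3.14, 3.14, 3.14].

INTERFACE

Orientations are given as a rotation vector (axis times angle).
In Python, from cell import readout, vision, sign_off, arm gives the robot as it stands. The module is installed in compiled form; this text tells all that it offers.
- The arm moves only by the shell command python3 -m creep 'ROWS' [FORCE]. ROWS is JSON, a list of rows, each a list of 5 numbers: the shift along the tool's x, y, z in units of 4 cm (1.0 is 4 cm), then the turn about the tool's z in units of 4 degrees (1.0 is 4 degrees), then the opening, from 0 (shut) to 1 (fully open). A call has 1 to 12 rows; each row shifts and turns the commanded pose from where the row before left it, along the tool's axes as they then stand; what a row does not reach is not made up. A row lasts 1/8 s, in which the tool goes at most 62.5 mm and 10.7 degrees, less where a joint would pass 70% of its speed; a pose out of reach is approached as far as the arm can. A call with a number of a shift or a turn outside -1 to 1 is refused whole. A call with a gripper value outside its range is refused whole. The fingers move at their own pace and stop on an object; FORCE is the grip in N (left out, the last holds). Time passes only in rows, so rows that do not move let the fingers close. It gives the time, the measured TCP pose, the force, the opening and the grip force at its end, in the units of the state.
- readout.observe(): the state, without advancing time (a new reading comes with each control period).
- vision.get_image(name): name is "scene" or "side" or "wrist"; returns a dict with "pixels" (480x640x3 uint8, blue, green, red), "z_map" (480x640 float32, m along the optical axis (not along the pixel's ray), 0 where there is no reading), "camera_matrix" (3x3 intrinsics, pixels), "position" and "rotation" of the camera in the world. Camera axes: x right, y up, looking along -z (the intrinsics and any distortion apply to the point x, -y, -z); pixel columns grow to the right and rows downward; lengths in m; the calibration is good to about 2 mm. The wrist camera is an equidistant fisheye: a pixel r from the principal point sees the ray r / f radians off the axis. A picture is of the moment at which its call begins.
- sign_off(): hands the job in; it is judged then, once.
The state is a dict: "clock": time; "joints": joint angles; "dq": joint speeds; "joint_efforts": joint torques, N m; "position": TCP position; "ee_rot": TCP orientation; "force": force on the tool from outside, world axes, zero at the start; "ft_torque": the same for the moment, N m; "width": opening from 0.0 (shut) to 1.0 (fully open); "gripper_force": force on a finger pad.
Only numpy, scipy, OpenCV 4.12 (cv2) and the standard library are available. Lean on these libraries where they do the work, as an engineer would, in place of code of your own. Each camera call takes 0.05 s, during which the arm holds its last target. There are 200 camera calls.

## Working session

There is one attempt and no reset: what is moved stays moved. The work goes in short steps, Python scripts to look and compute and a shell command to move; the robot and the scene stay as the last step left them, time stands still between calls to the robot, and variables do not carry over. Pictures are saved under pics/ and viewed, at most 13 in all, crops included, and the job is handed in when it is done.

```bash
mkdir -p pics; cat > h.py <<'E'
import numpy as np, cv2
from scipy.spatial.transform import Rotation as R
from cell import readout, vision, sign_off, arm
def grab(n):
    d=vision.get_image(n); d['n']=n; return d
def rot(d):
    r=np.array(d['rotation'],float); return r if r.shape==(3,3) else R.from_rotvec(r).as_matrix()
def pts(d):
    "world point per pixel from z_map"
    K=np.array(d['camera_matrix']); v,u=np.mgrid[:480,:640]; z=d['z_map']
    x=(u-K[0,2])/K[0,0]; y=(v-K[1,2])/K[1,1]
    if d['n']=='wrist':
        r=np.hypot(x,y)+1e-9; s=np.tan(np.minimum(r,1.5))/r; x=x*s; y=y*s
    P=np.stack([x*z,-y*z,-z],-1)
    return P@rot(d).T+np.array(d['position'])
E
python3 - <<'E'
from h import *
print(readout.observe(), arm.tcp_to_grasp)
ims=[]
for n in ('scene','side'):
    d=grab(n); cv2.imwrite(f'pics/{n}0.png',d['pixels']); np.savez(f'{n}0.npz',**{k:np.array(v) for k,v in d.items()})
    print(n,d['position'],d['rotation'],d['camera_matrix'])
E
```

```text
{'clock': 0.0, 'joints': array([ 1.1924187 ,  0.43519496,  0.02501124,  1.5741152 , -0.01156164,
        1.13401471, -0.07506701]), 'dq': array([ 1.78445137e-04,  4.27144854e-04, -4.80443148e-04,  6.04753857e-04,
       -4.24363673e-05, -3.10170613e-04, -1.70374214e-03]), 'joint_efforts': array([-1.14259938e-04, -6.67847300e+01,  9.85531993e-01, -3.14461076e+01,
       -6.03368925e-02,  4.28451528e-02,  1.59214947e-04]), 'position': array([ 0.16992853, -0.60084972,  0.1891559 ]), 'ee_rot': array([-3.11026547e+00, -4.31521818e-01,  6.41686279e-04]), 'force': array([-0.29233457,  0.57615314,  0.04392811]), 'ft_torque': array([-0.01778862,  0.02997336,  0.03306722]), 'gripper_force': 0.0, 'width': 0.99778756146993} -0.0188
scene [1.37496974 0.48820977 1.01329832] [0.49010266 0.85987693 1.96814904] [[562.90117927   0.         324.18542482]
 [  0.         562.90117927 238.40589694]
 [  0.           0.           1.        ]]
side [ 0.39450436 -0.65216273  0.65821406] [ 0.8323933  -0.10706216 -0.20611855] [[434.2310763    0.         316.74889297]
 [  0.         434.2310763  246.82608465]
 [  0.           0.           1.        ]]
```

View pics/scene0.png

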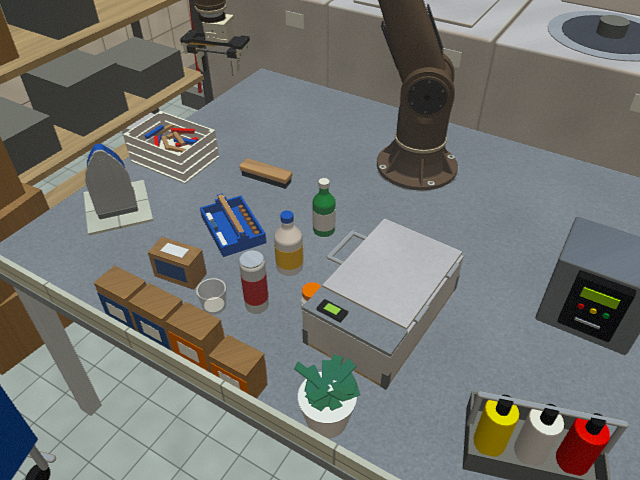

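View pics/side0.png

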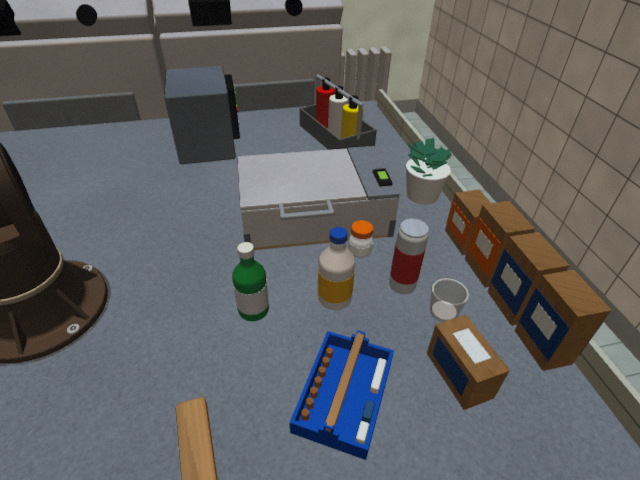

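Scene: the chest is around (385,290) with its handle at (345,250), and the tray is at (232,222). Side: the lid is at (300,180), handle (305,210), deck (375,175), tray (345,390) with its bar running from (358,345) to (335,420). The softener, detergent and can stand between the tray and the chest.

```bash
python3 - <<'E'
from h import *
def load(n):
    z=dict(np.load(f'{n}0.npz')); z['n']=n; return z
D={n:load(n) for n in('scene','side')}
def rect(P,l):
    (c,s,a)=cv2.minAreaRect((P[:,:2]*1000).astype(np.float32)); print(l,len(P),'c',np.round(c,1),'size',np.round(s,1),'ang',round(a,2),'z med',np.round(np.percentile(P[:,2],[5,50,95])*1000,1))
for n,d in D.items():
    W=pts(d); px=d['pixels']; hsv=cv2.cvtColor(px,cv2.COLOR_BGR2HSV); print(n)
    # chest top
    m=((W[...,2]>0.112)&(W[...,2]<0.127)&(hsv[...,1]<70)).astype(np.uint8)
    m=cv2.morphologyEx(m,cv2.MORPH_OPEN,np.ones((9,9)))
    k,l,s,c=cv2.connectedComponentsWithStats(m)
    for i in range(1,k):
        if s[i,4]>800: rect(W[l==i],f'chest{c[i].round()}')
    # handle: small comp near
    mh=((W[...,2]>0.108)&(W[...,2]<0.130)&(hsv[...,1]<70)); mh&=~cv2.dilate(m,np.ones((5,5))).astype(bool)
    k,l,s,c=cv2.connectedComponentsWithStats(mh.astype(np.uint8))
    for i in range(1,k):
        if s[i,4]>60: rect(W[l==i],f'  strip{c[i].round()}')
    # blue tray
    b=((hsv[...,0]>105)&(hsv[...,0]<125)&(hsv[...,1]>190)&(hsv[...,2]>60)&(W[...,2]<0.045)&(W[...,2]>0.028)).astype(np.uint8)
    k,l,s,c=cv2.connectedComponentsWithStats(cv2.morphologyEx(b,cv2.MORPH_CLOSE,np.ones((5,5))))
    i=1+np.argmax(s[1:,4]); rect(W[(l==i)&(b>0)],'trayrim')
    cx=W[(l==i)&(b>0)][:,:2].mean(0)
    br=(hsv[...,0]<20)&(hsv[...,1]>60)&(W[...,2]>0.054)&(W[...,2]<0.066)&(np.hypot(*(np.moveaxis(W[...,:2]-cx,-1,0)))<.11)
    rect(W[br],'bar')
    for nm,lo,hi,zl,zh in(('green',45,75,.01,.2),('blue cap',105,125,.14,.2),('orange',5,18,.05,.08)):
        q=(hsv[...,0]>lo)&(hsv[...,0]<hi)&(hsv[...,1]>150)&(W[...,2]>zl)&(W[...,2]<zh)&(W[...,0]<0.8)
        if q.sum()>20: print(nm,q.sum(),np.round(np.median(W[q],0)*1000))
    q=(W[...,2]>0.145)&(W[...,2]<.18)&(W[...,0]<1)
    k,l,s,c=cv2.connectedComponentsWithStats(q.astype(np.uint8))
    for i in range(1,k):
        if 60<s[i,4]<4000: print('tall',c[i].round(),np.round(np.median(W[l==i],0)*1000))
E
```

```text
scene
chest[388. 283.] 10234 c [584.4 176.6] size [218.3 345.2] ang 87.04 z med [118.2 121.7 124.6]
  strip[322.  14.] 640 c [-629.4 -748.7] size [629.1  48.2] ang 89.78 z med [109.  118.7 128.9]
  strip[543.  65.] 1218 c [-638.3  161.4] size [704.8  66.5] ang 89.96 z med [109.1 118.8 128.8]
  strip[419. 142.] 266 c [41.6 11.3] size [ 77.5 148.4] ang 12.21 z med [108.7 119.1 128.7]
  strip[108. 183.] 307 c [ 650.1 -599.2] size [ 14.8 107.5] ang 51.95 z med [109.2 118.7 129.1]
  strip[288. 236.] 288 c [575.9 -86.3] size [44.2 61.8] ang 35.07 z med [108.8 117.3 128.9]
  strip[342. 247.] 291 c [543.9  55.3] size [ 50.  116.2] ang 87.04 z med [114.9 119.9 123.5]
  strip[253. 276.] 155 c [724.2 -78.9] size [26.9 55.3] ang 41.2 z med [111.2 120.6 128.6]
  strip[560. 289.] 196 c [423.1 511.6] size [62.  21.9] ang 65.58 z med [109.3 119.  128.6]
  strip[327. 317.] 302 c [735.3 116.2] size [70.9 35.3] ang 84.02 z med [109.1 120.9 129.6]
  strip[632. 316.] 128 c [423.9 646.8] size [17.7 40.1] ang 29.44 z med [109.5 118.7 129. ]
  strip[617. 434.] 63 c [710.6 671.9] size [11.8  9.3] ang 72.23 z
[... 1495 characters left out ...]
8] size [49.7 65.4] ang 67.53 z med [108.9 117.6 128.5]
trayrim 1424 c [ 528.8 -305.7] size [179.1 118.8] ang 57.81 z med [29.4 34.3 38.1]
bar 843 c [ 527.2 -308. ] size [172.6  13.2] ang 57.83 z med [57.8 60.3 62. ]
green 948 [ 404. -113.  108.]
blue cap 240 [ 565. -104.  172.]
orange 726 [ 677. -310.   69.]
tall [78. 41.] [ -58. 1106.  165.]
tall [249.  32.] [ 541. 1105.  166.]
tall [340.  90.] [745. 545. 154.]
tall [201. 107.] [349. 480. 163.]
tall [507. 217.] [902. -97. 151.]
tall [413. 229.] [710. -99. 155.]
tall [ 25. 259.] [ 53. -51. 162.]
tall [338. 237.] [ 564. -105.  170.]
tall [538. 252.] [ 901. -198.  151.]
tall [245. 250.] [ 404. -101.  164.]
tall [576. 294.] [ 902. -297.  151.]
```

```bash
python3 - <<'E'
import numpy as np
from scipy.optimize import brentq
L=np.array([-10,65.]);H=np.array([100,110.]);k0=np.array([22,144.]);d=k0-L;l1=np.hypot(*d);a0=np.arctan2(d[0],d[1])
for a in np.radians(np.arange(0,34,2)):
    k=L+l1*np.array([np.sin(a0+a),np.cos(a0+a)])
    f=lambda p:np.hypot(*(H+110*np.array([-np.cos(p),np.sin(p)])-k))-85
    try:p=brentq(f,.2,1.30)
    except Exception as e: print(np.degrees(a),'straight?');continue
    pin=H+110*np.array([-np.cos(p),np.sin(p)]);th=p-(1.265-1.387)
    bf=k[0]-9+28;bz=k[1]+66+3
    t=min(max((bz-k[1])/(pin[1]-k[1]),0),1)
    lk=k[0]+t*(pin[0]-k[0])
    lid=[100-(z-110)/np.tan(th) for z in(bz,bz+60,bz+120)]
    print('push %.0f knee %s th %.2f pin %s | body front %.0f bottom %.0f link y there %.0f  lid y at z+0,60,120 %s'%(2*l1*np.sin(a/2),k.round(),th,pin.round(),bf,bz,lk,np.round(lid)))
E
```

```text
push 0 knee [ 22. 144.] th 1.40 pin [ 68. 215.] | body front 41 bottom 213 link y there 67  lid y at z+0,60,120 [82. 72. 62.]
push 3 knee [ 25. 143.] th 1.41 pin [ 69. 215.] | body front 44 bottom 212 link y there 67  lid y at z+0,60,120 [83. 73. 63.]
push 6 knee [ 27. 142.] th 1.41 pin [ 69. 216.] | body front 46 bottom 211 link y there 66  lid y at z+0,60,120 [84. 74. 64.]
push 9 knee [ 30. 140.] th 1.41 pin [ 69. 216.] | body front 49 bottom 209 link y there 66  lid y at z+0,60,120 [84. 74. 64.]
push 12 knee [ 33. 139.] th 1.41 pin [ 69. 216.] | body front 52 bottom 208 link y there 65  lid y at z+0,60,120 [84. 74. 64.]
push 15 knee [ 35. 137.] th 1.40 pin [ 69. 215.] | body front 54 bottom 206 link y there 65  lid y at z+0,60,120 [84. 74. 63.]
push 18 knee [ 38. 136.] th 1.39 pin [ 68. 215.] | body front 57 bottom 205 link y there 64  lid y at z+0,60,120 [83. 73. 62.]
push 21 knee [ 40. 134.] th 1.38 pin [ 66. 215.] | body front 59 bottom 203 link y there 63  lid y at z+0,60,120 [82. 71. 59.]
push 24 knee [ 43. 132.] th 1.37 pin [ 65. 214.] | body front 62 bottom 201 link y there
[... 357 characters left out ...]
 bottom 195 link y there 55  lid y at z+0,60,120 [75. 57. 40.]
push 35 knee [ 51. 124.] th 1.24 pin [ 52. 209.] | body front 70 bottom 193 link y there 52  lid y at z+0,60,120 [72. 52. 31.]
push 38 knee [ 53. 122.] th 1.20 pin [ 48. 207.] | body front 72 bottom 191 link y there 49  lid y at z+0,60,120 [68. 45. 21.]
push 41 knee [ 55. 120.] th 1.14 pin [ 42. 204.] | body front 74 bottom 189 link y there 45  lid y at z+0,60,120 [64. 37.  9.]
push 44 knee [ 57. 117.] th 1.08 pin [ 37. 200.] | body front 76 bottom 186 link y there 40  lid y at z+0,60,120 [59. 27. -5.]
push 47 knee [ 59. 115.] th 1.01 pin [ 30. 195.] | body front 78 bottom 184 link y there 34  lid y at z+0,60,120 [ 53.  15. -23.]
```

```bash
cat >> h.py <<'E'
C=np.array([584.,173.]); YAW=-3.2
def cw(x,y):
    a=np.radians(YAW); return C+np.array([x*np.cos(a)-y*np.sin(a), x*np.sin(a)+y*np.cos(a)])
def wc(p):
    a=np.radians(YAW); q=np.asarray(p)[...,:2]-C; return np.stack([q[...,0]*np.cos(a)+q[...,1]*np.sin(a), -q[...,0]*np.sin(a)+q[...,1]*np.cos(a)],-1)
def state():
    s=readout.observe(); M=R.from_rotvec(s['ee_rot']).as_matrix(); return s['position']*1000,M,np.degrees(np.arctan2(M[1,0],M[0,0])),s
def need(w,z,yaw=None):
    "units after turning to yaw"
    p,M,y0,s=state(); y1=y0 if yaw is None else yaw
    d=np.array([w[0],w[1],z])-p; a=np.radians(y1); c,sn=np.cos(a),np.sin(a)
    t=(y0-y1+180)%360-180
    print('tcp',p.round(1),'chest',wc(p).round(1),'yaw',round(y0,2),'t',round(s['clock'],2),'F',s['force'].round(1),'w',round(s['width'],3),'| turn units',round(t/4,2),'shift units',np.round(np.array([c*d[0]+sn*d[1],sn*d[0]-c*d[1],-d[2]])/40,2))
E
python3 -c "
from h import *
print(cw(-50,-143)); need(cw(-50,-143),195,YAW); need(cw(-50,-143),195)"
```

```text
[526.09548658  33.01404597]
tcp [ 170.  -600.9  189.2] chest [-370.2 -795.8] yaw 15.8 t 0.1 F [-0.6 -0.4  0.7] w 1.005 | turn units 4.75 shift units [  8.   -16.32  -0.14]
tcp [ 170.  -600.9  189.2] chest [-370.2 -795.8] yaw 15.8 t 0.1 F [-0.6 -0.4  0.7] w 1.005 | turn units 0.0 shift units [ 12.88 -12.83  -0.14]
```

```bash
python3 -m creep '[[0,0,-0.2,1,0.5],[0,0,-0.2,1,0.5],[0,0,-0.2,1,0.5],[0,0,-0.2,1,0.4],[0,0,0,0.75,0.35],[0.5,-0.9,0,0,0.35],[0.5,-0.9,0,0,0.35],[0.5,-0.9,0,0,0.35],[0.5,-0.9,0,0,0.35],[0.5,-0.9,0,0,0.35],[0.5,-0.9,0,0,0.35],[0.5,-0.9,0,0,0.35]]' 10; python3 -m creep '[[0.5,-0.9,0,0,0.35],[0.5,-0.9,0,0,0.35],[0.5,-0.9,0,0,0.35],[0.5,-0.9,0,0,0.35],[0.5,-0.9,0,0,0.35],[0.5,-0.9,0,0,0.35],[0.5,-0.9,0,0,0.35],[0.5,-0.9,0,0,0.35],[0.5,-0.9,0,0,0.35],[0,0,0,0,0.35]]'
python3 - <<'E'
from h import *
need(cw(-50,-143),195,YAW)
d=grab('wrist'); cv2.imwrite('pics/w1.png',d['pixels']); np.savez('w1.npz',**{k:np.array(v) for k,v in d.items()})
print(d['position'],d['camera_matrix'][0])
E
```

```text
clock: 1.6
position: [0.3245, -0.3562, 0.2217]
ee_rot: [-3.14, 0.088, 0.0]
force: [1.0, -0.8, 0.6]
width: 0.353
gripper_force: 0.0
clock: 2.85
position: [0.5228, -0.0405, 0.2215]
ee_rot: [-3.139, 0.079, 0.0]
force: [0.1, 0.7, 0.7]
width: 0.351
gripper_force: 0.0
tcp [522.8 -40.5 221.5] chest [ -49.2 -216.6] yaw -2.9 t 2.85 F [0.1 0.7 0.7] w 0.351 | turn units 0.08 shift units [-0.02 -1.84  0.66]
[ 0.60674931 -0.04526532  0.4169821 ] [371.64829954   0.         319.00815839]
```

View pics/w1.png

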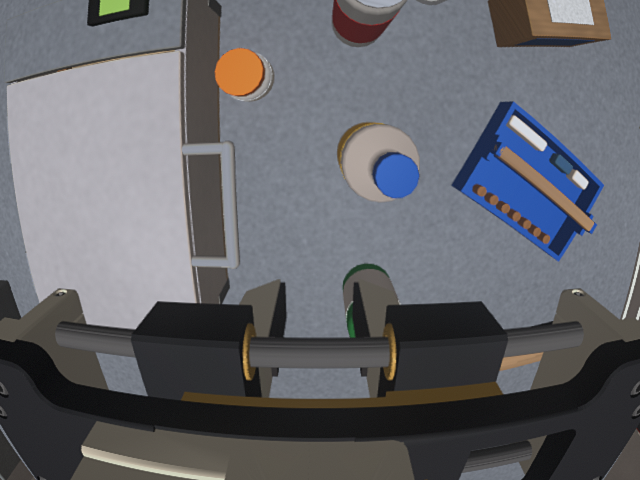

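Wrist: the handle bar runs down column ~232 from row 148 to 264, with the lid front edge at column ~187 and the jar's orange cap at (240,72). I'll measure the bar and the lid edge.

```bash
python3 - <<'E'
from h import *
d=dict(np.load('w1.npz')); d['n']='wrist'; W=pts(d)*1000
hsv=cv2.cvtColor(d['pixels'],cv2.COLOR_BGR2HSV)
m=(W[...,2]>111)&(W[...,2]<130); roi=np.zeros(m.shape,bool); roi[140:272,180:245]=1
q=m&roi
def rect(P,l):
    (c,s,a)=cv2.minAreaRect(P[:,:2].astype(np.float32)); print(l,len(P),np.round(c,1),np.round(s,1),round(a,2),'chest',wc(np.array(c)).round(1),np.percentile(P[:,2],[5,50,95]).round(1))
roi[:,:222]=0; rect(W[m&roi],'bar')
roi[:]=0; roi[60:262,20:190]=1; P=W[m&roi]; rect(P,'lid'); c=wc(P)
# front edge: per-row last lid pixel
for r in (100,150,200,240):
    x=np.where(m[r,:205]&(W[r,:205,2]>117))[0]; 
    if len(x): print(r,x.max(),W[r,x.max()].round(1),wc(W[r,x.max()]).round(1))
# gap lid/deck near row 50-80, col 100
col=W[30:110,120]; g=hsv[30:110,120,2]; print(np.c_[np.arange(30,110),wc(col)[:,0].round(),col[:,2].round(),g][::3].tolist())
b=m&(W[...,2]>105)&(np.indices(m.shape)[1]<215)&(np.indices(m.shape)[0]<262)
for nm,(lo,hi,zl,zh) in dict(orange=(5,18,50,85),bluecap=(105,125,140,190)).items():
    k=(hsv[...,0]>lo)&(hsv[...,0]<hi)&(hsv[...,1]>150)&(W[...,2]>zl)&(W[...,2]<zh); print(nm,np.median(W[k],0).round(),wc(np.median(W[k],0)).round())
E
```

```text
bar 1772 [537.8  35.3] [ 15.7 111.4] 85.27 chest [ -38.5 -140. ] [118.8 122.7 124.4]
lid 33466 [578.8 166.5] [211.4 216. ] 78.12 chest [-4.9 -6.8] [122.2 123.6 124.8]
100 182 [630.7  66.5 119.3] [  52.6 -103.7]
150 204 [587.1  50.1 121.9] [  10.  -122.5]
200 187 [545.4  72.3 117.2] [ -32.9 -102.7]
240 191 [509.2  73.8 117.9] [ -69.1 -103.2]
[[30.0, 121.0, 123.0, 132.0], [33.0, 119.0, 121.0, 125.0], [36.0, 116.0, 123.0, 124.0], [39.0, 113.0, 123.0, 129.0], [42.0, 110.0, 123.0, 127.0], [45.0, 107.0, 123.0, 131.0], [48.0, 105.0, 123.0, 132.0], [51.0, 102.0, 122.0, 132.0], [54.0, 99.0, 124.0, 125.0], [57.0, 98.0, 114.0, 75.0], [60.0, 93.0, 124.0, 178.0], [63.0, 91.0, 125.0, 180.0], [66.0, 88.0, 123.0, 181.0], [69.0, 85.0, 124.0, 182.0], [72.0, 83.0, 124.0, 181.0], [75.0, 80.0, 124.0, 179.0], [78.0, 77.0, 125.0, 179.0], [81.0, 75.0, 123.0, 180.0], [84.0, 72.0, 124.0, 180.0], [87.0, 70.0, 123.0, 179.0], [90.0, 67.0, 124.0, 180.0], [93.0, 64.0, 124.0, 181.0], [96.0, 62.0, 123.0, 180.0], [99.0, 59.0, 124.0, 181.0], [102.0, 56.0, 124.0, 180.0], [105.0, 54.0, 122.0, 179.0], [108.0, 51.0, 123.0, 180.0]]
orange [655.  27.  71.] [  79. -142.]
bluecap [566. -95. 173.] [  -3. -268.]
```

```bash
sed -i 's/^C=.*/C=np.array([583.,174.5]); YAW=-3.3/' h.py; python3 -c "
from h import *
need(cw(-50,-143),104,YAW)"
```

```text
tcp [521.9 -42.8 221.4] chest [ -48.5 -220.4] yaw -3.03 t 2.9 F [-0.4 -0.6 -0.8] w 0.35 | turn units 0.07 shift units [-0.04 -1.94  2.94]
```

```bash
python3 -m creep '[[0,-0.65,0,0.07,0.27],[0,-0.65,0,0,0.27],[0,-0.6,0,0,0.27],[0,0,0.5,0,0.27],[0,0,0.5,0,0.27],[0,0,0.5,0,0.27],[0,0,0,0,0.27]]'; python3 - <<'E'
from h import *
d=grab('wrist'); need(cw(-50,-143),104,YAW)
W=pts(d)*1000; m=(W[...,2]>111)&(W[...,2]<130)
q=m.copy(); c=wc(W); q&=(c[...,1]<-125)&(c[...,1]>-165)&(abs(c[...,0]+36)<70)
P=W[q]; print(len(P),cv2.minAreaRect(P[:,:2].astype(np.float32)),'chest',np.percentile(c[q],[3,50,97],axis=0).round(1),np.percentile(P[:,2],[5,50,95]))
cv2.imwrite('pics/w2.png',d['pixels'])
E
```

```text
clock: 3.78
position: [0.5248, 0.0301, 0.1606]
ee_rot: [3.139, -0.098, -0.005]
force: [0.3, 0.3, 0.6]
width: 0.268
gripper_force: 0.0
tcp [525.7  30.5 161.7] chest [ -48.9 -147. ] yaw -3.56 t 3.83 F [ 0.4 -0.1  0.2] w 0.272 | turn units -0.06 shift units [-0.03 -0.1   1.44]
3258 ((538.20068359375, 40.088600158691406), (23.550048828125, 110.024169921875), 86.51082611083984) chest [[ -87.7 -148.4]
 [ -29.1 -141.9]
 [  15.7 -129.2]] [119.33294336 122.57350011 124.29790762]
```

View pics/w2.png

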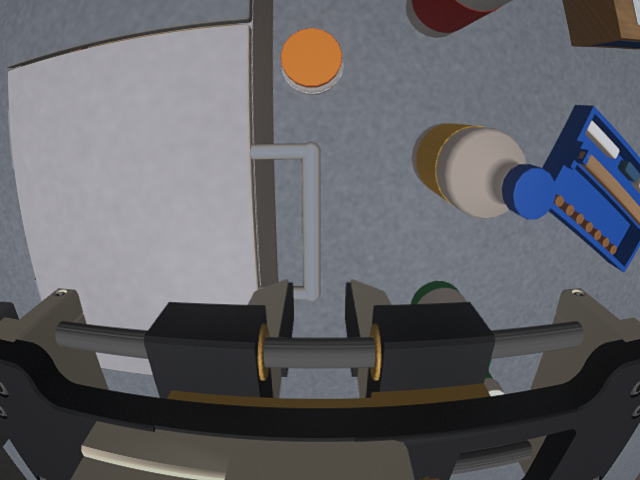

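Wrist: the bar is at column ~311 (rows 150–295), slightly left of the finger midline at 320, so I shift about 4 mm. The jar cap at (312,57) is well clear. Going down.

```bash
python3 -m creep '[[0.1,-0.1,0.3,0,0.27],[0,0,0.4,0,0.27],[0,0,0.4,0,0.27],[0,0,0.35,0,0.27],[0,0,0,0,0.27],[0,0,0,0,0.1],[0,0,0,0,0],[0,0,0,0,0],[0,0,0,0,0]]' 12; python3 -c "
from h import *
need(cw(-46,-143),104,YAW)
A=.029
for t in np.linspace(0,1.40,15):print(round(t,2),np.round([-243*(np.cos(A)-np.cos(t+A))/-40*-1,-(243*(np.sin(t+A)-np.sin(A)))/40],2))"
```

```text
clock: 4.95
position: [0.5307, 0.0354, 0.1042]
ee_rot: [3.14, -0.096, 0.001]
force: [0.6, -0.3, -0.5]
width: 0.005
gripper_force: 0.0
tcp [530.7  35.4 104.2] chest [ -44.2 -141.9] yaw -3.49 t 4.95 F [ 0.6 -0.3 -0.5] w 0.005 | turn units -0.05 shift units [-0.05  0.03  0.  ]
0.0 [-0. -0.]
0.1 [-0.05 -0.61]
0.2 [-0.16 -1.2 ]
0.3 [-0.32 -1.79]
0.4 [-0.55 -2.35]
0.5 [-0.83 -2.89]
0.6 [-1.16 -3.4 ]
0.7 [-1.54 -3.87]
0.8 [-1.97 -4.3 ]
0.9 [-2.44 -4.69]
1.0 [-2.94 -5.03]
1.1 [-3.47 -5.32]
1.2 [-4.04 -5.55]
1.3 [-4.62 -5.72]
1.4 [-5.21 -5.84]
```

The fingers shut on nothing, so I need a look.

```bash
python3 - <<'E'
from h import *
d=grab('wrist'); W=pts(d)*1000; c=wc(W)
s=grab('side'); 
cv2.imwrite('pics/c3.png',np.hstack([cv2.resize(d['pixels'],(400,300)),cv2.resize(s['pixels'][130:310,200:440],(400,300))]))
m=(W[...,2]>111)&(W[...,2]<130)&(c[...,1]<-120)&(c[...,1]>-170)&(c[...,0]>-30)&(c[...,0]<10)
print(m.sum(), np.percentile(c[m],[3,50,97],axis=0).round(1), np.percentile(W[m],[3,50,97],axis=0).round(1))
Ws=pts(s)*1000; cs=wc(Ws); m=(Ws[...,2]>100)&(Ws[...,2]<130)&(cs[...,1]<-112)&(cs[...,1]>-170)&(cs[...,0]>-30)&(cs[...,0]<10)
print(m.sum(), np.percentile(cs[m],[3,50,97],axis=0).round(1), np.percentile(Ws[m],[3,50,97],axis=0).round(1))
E
```

```text
2019 [[ -28.6 -148.1]
 [  -7.6 -142.1]
 [   9.4 -126.6]] [[546.3  27.1 119.1]
 [567.2  33.4 122.6]
 [584.8  47.6 124.4]]
119 [[ -28.3 -150.4]
 [  -8.3 -147.4]
 [   9.6 -123.2]] [[546.3  24.7 114.2]
 [566.1  27.9 120.8]
 [585.3  51.  124.3]]
```

View pics/c3.png

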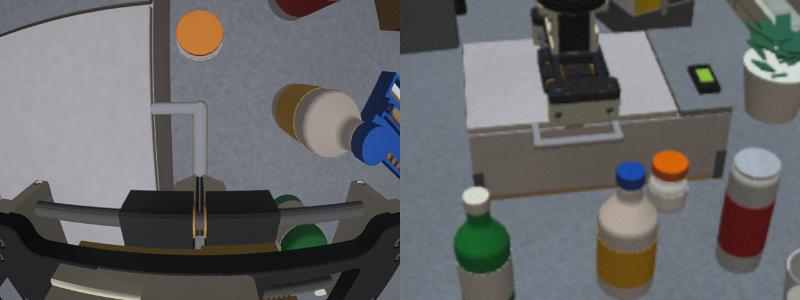

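```bash
python3 - <<'E'
from h import *
s=grab('side'); Ws=pts(s)*1000; cs=wc(Ws)
cv2.imwrite('pics/c4.png',cv2.resize(s['pixels'][150:240,250:370],(800,600),interpolation=cv2.INTER_CUBIC))
m=(abs(cs[...,0]+45)<35)&(cs[...,1]<-112)&(cs[...,1]>-190)&(Ws[...,2]>60)&(Ws[...,2]<185)
for r in range(150,240,4):
    q=m[r]
    if q.sum(): print(r,q.sum(),np.where(q)[0][[0,-1]],np.median(cs[r][q],0).round(),np.median(Ws[r][q],0).round()[2], s['pixels'][r][q].mean(0).round())
print(state()[3]['position'],state()[3]['width'],state()[3]['gripper_force'])
E
```

```text
206 3 [298 300] [ -53. -148.] 143.0 [79. 85. 91.]
210 4 [316 319] [ -14. -142.] 123.0 [111. 111. 111.]
214 35 [286 320] [ -45. -148.] 121.0 [136. 134. 130.]
218 7 [286 292] [ -73. -148.] 115.0 [69. 71. 73.]
[0.53063214 0.03543058 0.10400385] 0.002316443443362197 0.0
```

View pics/c4.png

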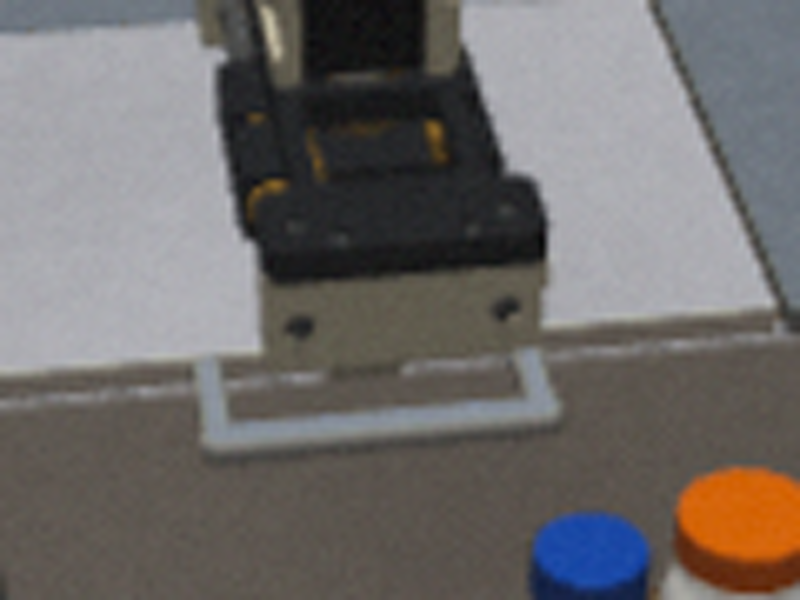

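```bash
python3 - <<'E'
from h import *
s=grab('side'); K=np.array(s['camera_matrix']); Rm=rot(s); t=np.array(s['position'])*1000
def proj(p):
    q=Rm.T@(np.array(p)-t); return np.round([K[0,2]+K[0,0]*q[0]/-q[2],K[1,2]-K[1,1]*q[1]/-q[2]],1)
for z in (104,117,130): print(z,proj([530.7,35.4,z]))
# ray
r=Rm@np.array([(304.8-K[0,2])/K[0,0],-(206-K[1,2])/K[1,1],-1]);
for y in (20,30,35,40,50,60): print(y,(t+r*(y-t[1])/r[1]).round(1))
print('bar expected',proj([*cw(-36.5,-143),117]),proj([*cw(13.5,-143),117]),proj([*cw(-86.5,-143),117]))
print('bar seen pix', (250+205*.15,150+435*.15),(250+555*.15,150+408*.15))
for u,v in((281,215.2),(333,211.2)):
    r=Rm@np.array([(u-K[0,2])/K[0,0],-(v-K[1,2])/K[1,1],-1]); p=t+r*(117-t[2])/r[2]; print(p.round(1),wc(p).round(1))
d=grab('wrist'); K=np.array(d['camera_matrix']);Rm=rot(d); t=np.array(d['position'])*1000
# bar ray in wrist, pic pixel (200*1.6,140*1.6)
for u,v in((321,190),(321,260)):
    x,y=(u-K[0,2])/K[0,0],(v-K[1,2])/K[1,1]; h=np.hypot(x,y); r=Rm@np.array([np.sin(h)*x/h,-np.sin(h)*y/h,-np.cos(h)]); p=t+r*(117-t[2])/r[2]; print('wrist',p.round(1),wc(p).round(1))
print(t)
E
```

```text
104 [303.  218.9]
117 [302.9 213.9]
130 [302.9 208.7]
20 [531.6  20.  147.9]
30 [533.6  30.  140.3]
35 [534.7  35.  136.5]
40 [535.7  40.  132.7]
50 [537.7  50.  125.1]
60 [539.8  60.  117.5]
bar expected [306.7 213.8] [330.9 211.6] [282.2 216.1]
bar seen pix (280.75, 215.25) (333.25, 211.2)
[486.5  40.2 117. ] [ -88.6 -139.7]
[592.9  31.4 117. ] [  18.1 -142.3]
wrist [578.   31.3 117. ] [   3.3 -143.2]
wrist [540.5  33.6 117. ] [ -34.3 -143.2]
[614.46395783  30.16366558 299.48880014]
```

```bash
python3 - <<'E'
from h import *
d=grab('wrist'); cv2.imwrite('pics/c5.png',cv2.resize(d['pixels'][230:410,200:440],(800,600),interpolation=cv2.INTER_CUBIC))
W=pts(d)*1000
for v in range(240,400,10): print(v,[tuple(W[v,u].round().astype(int)) for u in (300,312,320,328,340)])
print(W[300,230],W[300,400])
E
```

```text
240 [(np.int64(513), np.int64(52), np.int64(2)), (np.int64(554), np.int64(37), np.int64(122)), (np.int64(554), np.int64(33), np.int64(123)), (np.int64(553), np.int64(29), np.int64(122)), (np.int64(510), np.int64(18), np.int64(0))]
250 [(np.int64(504), np.int64(53), np.int64(1)), (np.int64(548), np.int64(38), np.int64(121)), (np.int64(549), np.int64(34), np.int64(125)), (np.int64(547), np.int64(30), np.int64(121)), (np.int64(502), np.int64(19), np.int64(1))]
260 [(np.int64(495), np.int64(54), np.int64(2)), (np.int64(543), np.int64(38), np.int64(122)), (np.int64(543), np.int64(34), np.int64(124)), (np.int64(542), np.int64(30), np.int64(121)), (np.int64(492), np.int64(19), np.int64(-1))]
270 [(np.int64(485), np.int64(55), np.int64(0)), (np.int64(537), np.int64(38), np.int64(123)), (np.int64(538), np.int64(34), np.int64(124)), (np.int64(536), np.int64(30), np.int64(120)), (np.int64(483), np.int64(20), np.int64(1))]
280 [(np.int64(475), np.int64(55), np.int64(1)), (np.int64(542), np.int64(38), np.int64(144)), (np.int64(532), np.int64(35), np.int64(124)), (np.int64(541), np.int64(30), np.i
[... 2016 characters left out ...]
 np.int64(229)), (np.int64(372), np.int64(44), np.int64(0)), (np.int64(556), np.int64(31), np.int64(228)), (np.int64(558), np.int64(29), np.int64(230))]
380 [(np.int64(556), np.int64(38), np.int64(231)), (np.int64(524), np.int64(38), np.int64(193)), (np.int64(359), np.int64(45), np.int64(1)), (np.int64(553), np.int64(32), np.int64(227)), (np.int64(556), np.int64(29), np.int64(231))]
390 [(np.int64(553), np.int64(39), np.int64(231)), (np.int64(519), np.int64(39), np.int64(194)), (np.int64(345), np.int64(45), np.int64(1)), (np.int64(542), np.int64(32), np.int64(219)), (np.int64(553), np.int64(29), np.int64(231))]
[522.52426909  84.24513225 124.04457459] [448.94894695 -34.61940217   1.40873815]
```

View pics/c5.png

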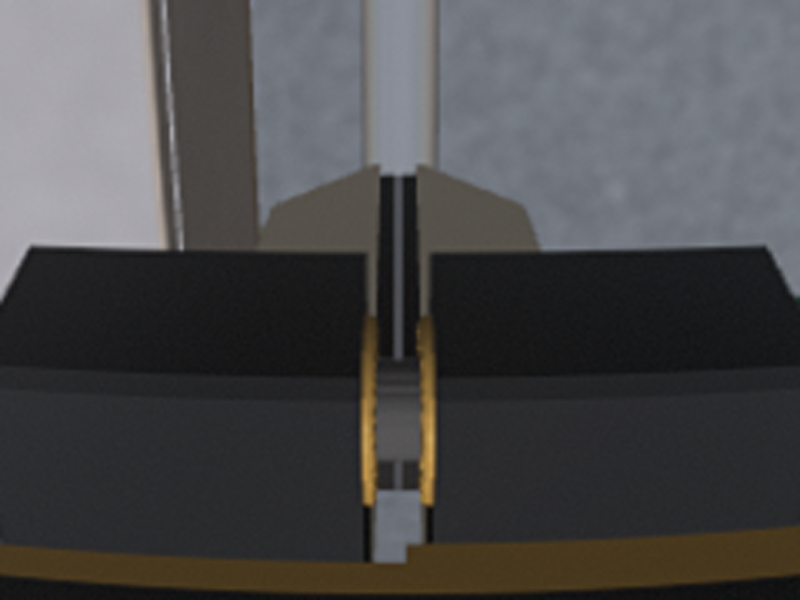

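```bash
python3 - <<'E'
from h import *
d=dict(np.load('w1.npz')); d['n']='wrist'; W=pts(d)*1000
for u in (250,265,278,283,345,352,358):
    print(u,[(v,tuple(int(i) for i in W[v,u].round())) for v in range(270,300,3)])
print(d['position'], state()[3]['joints'])
E
```

```text
250 [(270, (429, 50, 1)), (273, (425, 50, 1)), (276, (420, 51, 0)), (279, (416, 51, 1)), (282, (412, 52, 1)), (285, (408, 52, 0)), (288, (403, 53, 0)), (291, (535, -11, 272)), (294, (535, -11, 275)), (297, (535, -12, 278))]
265 [(270, (428, 31, 0)), (273, (423, 31, 0)), (276, (419, 32, 0)), (279, (415, 32, 0)), (282, (607, -45, 417)), (285, (534, -17, 266)), (288, (534, -17, 269)), (291, (534, -18, 272)), (294, (534, -18, 275)), (297, (535, -19, 278))]
278 [(270, (427, 15, 2)), (273, (423, 15, 0)), (276, (419, 15, 2)), (279, (534, -22, 258)), (282, (534, -22, 263)), (285, (533, -22, 263)), (288, (534, -23, 269)), (291, (534, -23, 271)), (294, (533, -23, 272)), (297, (533, -24, 275))]
283 [(270, (427, 9, 1)), (273, (423, 9, 1)), (276, (419, 9, 1)), (279, (415, 10, 1)), (282, (533, -24, 260)), (285, (533, -25, 263)), (288, (532, -25, 265)), (291, (532, -25, 268)), (294, (531, -25, 270)), (297, (530, -25, 270))]
345 [(270, (423, -67, 0)), (273, (419, -67, 0)), (276, (418, -67, 8)), (279, (418, -66, 15)), (282, (416, -66, 19)), (285, (416, -65, 29)), (288, (416, -65, 35)), (291, (415, -64, 41)), (294, (414, -64, 47)), (297, (412, -64, 51))]
352 [(270, (428, -75, 12)), (273, (426, -74, 18)), (276, (427, -74, 28)), (279, (426, -73, 34)), (282, (426, -72, 42)), (285, (425, -72, 47)), (288, (425, -72, 54)), (291, (424, -71, 61)), (294, (423, -71, 65)), (297, (422, -70, 70))]
358 [(270, (431, -81, 22)), (273, (431, -81, 29)), (276, (431, -80, 37)), (279, (532, -60, 260)), (282, (532, -59, 261)), (285, (530, -59, 262)), (288, (530, -59, 265)), (291, (531, -59, 269)), (294, (531, -58, 272)), (297, (530, -58, 273))]
[ 0.60674931 -0.04526532  0.4169821 ] [ 0.0720347   0.40015388 -0.31508616  1.88534716  0.15730972  0.87994983
 -1.95198057]
```

The pictures show that the real fingertips sit about 34 mm above the reported TCP, in both the wrist and side views. I'll allow for that from here: open, go down 34 mm more, and close.

```bash
python3 -m creep '[[0,0,-0.1,0,0.27],[0,0,0,0,0.27],[0,0,0.3,0,0.27],[0,0,0.3,0,0.27],[0,0,0.3,0,0.27],[0,0,0,0,0.27],[0,0,0,0,0.05],[0,0,0,0,0],[0,0,0,0,0]]' 12; python3 -c "
from h import *
need(cw(-46,-143),70,YAW)"
```

```text
clock: 6.38
position: [0.5309, 0.0351, 0.0722]
ee_rot: [3.14, -0.096, 0.001]
force: [-0.2, -1.6, 0.5]
width: 0.123
gripper_force: 12.0
tcp [530.9  35.1  72.2] chest [ -44.  -142.2] yaw -3.5 t 6.38 F [-0.2 -1.6  0.5] w 0.123 | turn units -0.05 shift units [-0.05  0.02  0.06]
```

```bash
python3 -m creep '[[0,-0.02,-0.3,0,0],[0,-0.03,-0.3,0,0],[0,-0.05,-0.3,0,0],[0,-0.06,-0.3,0,0],[0,-0.08,-0.3,0,0],[0,-0.08,-0.29,0,0],[0,-0.11,-0.28,0,0],[0,-0.12,-0.28,0,0],[0,-0.14,-0.27,0,0],[0,-0.14,-0.27,0,0],[0,-0.16,-0.26,0,0],[0,-0.17,-0.25,0,0]]' 20; python3 -m creep '[[0,-0.19,-0.24,0,0],[0,-0.19,-0.23,0,0],[0,-0.21,-0.22,0,0],[0,-0.22,-0.21,0,0],[0,-0.23,-0.2,0,0],[0,-0.24,-0.19,0,0],[0,-0.25,-0.17,0,0],[0,-0.25,-0.17,0,0],[0,0,0,0,0]]'; python3 -c "
from h import *
need(cw(-46,-25.4),70+201,YAW)"
```

```text
clock: 7.88
position: [0.5336, 0.0798, 0.2092]
ee_rot: [3.137, -0.098, 0.001]
force: [3.1, -7.6, -0.0]
width: 0.122
gripper_force: 20.0
clock: 9.0
position: [0.5383, 0.1512, 0.2766]
ee_rot: [3.138, -0.097, 0.006]
force: [-1.6, -10.7, 15.9]
width: 0.124
gripper_force: 20.0
tcp [538.3 151.2 276.6] chest [-43.3 -25.9] yaw -3.56 t 9.0 F [ -1.6 -10.7  15.9] w 0.124 | turn units -0.06 shift units [-0.07 -0.01  0.14]
```

```bash
python3 -m creep '[[0,-0.23,-0.19,0,0],[0,-0.25,-0.17,0,0],[0,-0.27,-0.13,0,0],[0,-0.28,-0.12,0,0],[0,-0.29,-0.1,0,0],[0,-0.29,-0.09,0,0],[0,-0.29,-0.06,0,0],[0,-0.25,-0.04,0,0],[0,-0.05,0,0,0],[0,0,0,0,0]]'; python3 -c "
from h import *
need(cw(-46,62),70+237,YAW)"
```

```text
clock: 10.25
position: [0.5437, 0.2411, 0.311]
ee_rot: [-3.139, 0.095, -0.005]
force: [4.3, -4.2, 6.5]
width: 0.125
gripper_force: 20.0
tcp [543.7 241.1 311. ] chest [-43.   64.2] yaw -3.47 t 10.25 F [ 4.3 -4.2  6.5] w 0.125 | turn units -0.04 shift units [-0.07  0.05  0.1 ]
```

```bash
python3 -m creep '[[0,-0.06,0,0,0],[0,-0.06,0,0,0],[0,0,0,0,0],[0,0,0,0,0]]'; python3 - <<'E'
from h import *
need(cw(-46,62),307,YAW)
def red(n):
    d=grab(n); W=pts(d)*1000; hsv=cv2.cvtColor(d['pixels'],cv2.COLOR_BGR2HSV); c=wc(W)
    q=((hsv[...,0]<6)|(hsv[...,0]>174))&(hsv[...,1]>140)&(abs(c[...,0]+144)<45)&(c[...,1]>-110)&(c[...,1]<120)&(W[...,2]>30)
    print(n,q.sum(), (np.median(c[q],0).round(1),np.median(W[q],0).round(1)) if q.sum() else '')
    return d
d=red('scene'); s=red('side')
cv2.imwrite('pics/s6.png',np.hstack([cv2.resize(d['pixels'][150:400,250:500],(400,400)),cv2.resize(s['pixels'][40:260,200:420],(400,400))]))
E
```

```text
clock: 10.75
position: [0.5438, 0.2431, 0.3113]
ee_rot: [3.138, -0.099, 0.004]
force: [1.0, -9.5, 11.7]
width: 0.126
gripper_force: 20.0
tcp [543.8 243.1 311.3] chest [-43.1  66.3] yaw -3.61 t 10.75 F [ 1.  -9.5 11.7] w 0.126 | turn units -0.08 shift units [-0.07  0.11  0.11]
scene 0 
side 83 (array([-142. ,   21.8]), array([442.4, 204.2, 146.2]))
```

View pics/s6.png

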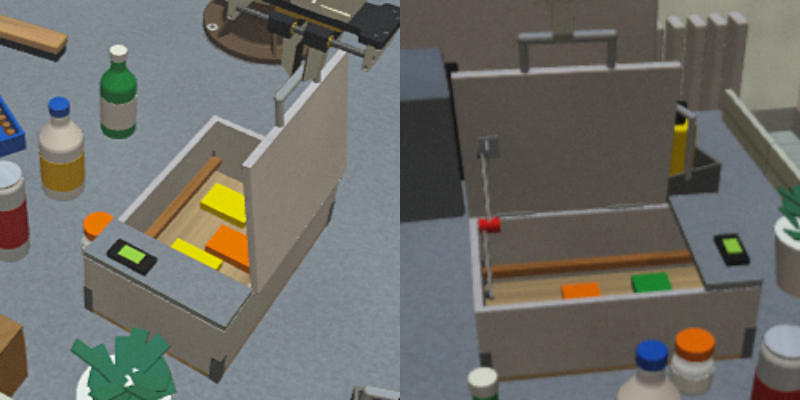

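The lid stands open. In the right panel the stay is straight, with the red knee at (488,225); it measures chest (-142,22,146), which is locked. Next I release, lift, and head for the tray.

```bash
python3 -m creep '[[0,0.1,0,0,0],[0,0,0,0,0.4],[0,0,0,0,0.4],[0,0,0,0,0.4],[0,0,-0.5,0,0.4],[0,0,-0.7,0,0.4],[0,0,-0.7,0,0.4],[0,0,0,0,0.5]]'; python3 -c "
from h import *
need([528,-307],200,57.8); need([528,-307],200)"
```

```text
clock: 11.85
position: [0.5435, 0.2425, 0.3871]
ee_rot: [-3.138, 0.094, -0.004]
force: [0.1, 0.5, -0.4]
width: 0.463
gripper_force: 0.0
tcp [543.5 242.5 387.1] chest [-43.3  65.6] yaw -3.44 t 11.85 F [ 0.1  0.5 -0.4] w 0.463 | turn units -15.31 shift units [-11.83   6.99   4.68]
tcp [543.5 242.5 387.1] chest [-43.3  65.6] yaw -3.44 t 11.85 F [ 0.1  0.5 -0.4] w 0.463 | turn units 0.0 shift units [ 0.44 13.74  4.68]
```

```bash
python3 -m creep '[[0.03,1,0,0,0.5],[0.03,1,0,0,0.5],[0.03,1,0,0,0.5],[0.03,1,0,0,0.5],[0.03,1,0,0,0.5],[0.03,1,0,0,0.5],[0.03,1,0,0,0.5],[0.03,1,0,0,0.5],[0.03,1,0,0,0.5],[0.03,1,0,0,0.5],[0.03,1,0,0,0.5],[0.03,1,0,0,0.5]]'; python3 -m creep '[[0.03,1,0.2,0,0.5],[0,0.74,0.3,0,0.5],[0,0,0.5,-1,0.5],[0,0,0.5,-1,0.5],[0,0,0.5,-1,0.5],[0,0,0.5,-1,0.5],[0,0,0.5,-1,0.5],[0,0,0.5,-1,0.5],[0,0,0.3,-1,0.5],[0,0,0.3,-1,0.5],[0,0,0.3,-1,0.5],[0,0,0.3,-1,0.5]]';python3 -m creep '[[0,0,0,-1,0.5],[0,0,0,-1,0.5],[0,0,0,-1,0.5],[0,0,0,-1,0.5],[0,0,0,-1,0.5],[0,0,0,-0.3,0.5],[0,0,0,0,0.5]]'
python3 - <<'E'
from h import *
s=grab('side'); d=grab('wrist'); need([528,-307],130,57.8)
for d in (d,s):
    W=pts(d)*1000; hsv=cv2.cvtColor(d['pixels'],cv2.COLOR_BGR2HSV)
    r=np.hypot(W[...,0]-528,W[...,1]+307)
    q=(hsv[...,0]<22)&(hsv[...,1]>60)&(W[...,2]>53)&(W[...,2]<67)&(r<110)
    P=W[q]; (c,sz,a)=cv2.minAreaRect(P[:,:2].astype(np.float32)); print(d['n'],'bar',np.round(c,1),np.round(sz,1),round(a,2),np.percentile(P[:,2],[5,50,95]).round(1),'median',np.median(P,0).round(1))
    q=(hsv[...,0]>105)&(hsv[...,0]<125)&(hsv[...,1]>170)&(W[...,2]>27)&(W[...,2]<42)&(r<130)
    P=W[q]; (c,sz,a)=cv2.minAreaRect(P[:,:2].astype(np.float32)); print('rim',np.round(c,1),np.round(sz,1),round(a,2),np.percentile(P[:,2],[5,50,95]).round(1))
# knee still locked?
W=pts(s)*1000;c=wc(W);hsv=cv2.cvtColor(s['pixels'],cv2.COLOR_BGR2HSV)
q=((hsv[...,0]<6)|(hsv[...,0]>174))&(hsv[...,1]>140)&(abs(c[...,0]+144)<45)&(c[...,1]>-110)&(c[...,1]<120)&(W[...,2]>30)
print('knee',q.sum(),np.median(c[q],0),np.median(W[q],0)[2])
E
```

```text
clock: 13.35
position: [0.5279, -0.2394, 0.384]
ee_rot: [-3.139, 0.095, 0.002]
force: [0.0, 0.0, 0.4]
width: 0.5
gripper_force: 0.0
clock: 14.85
position: [0.5247, -0.3074, 0.1956]
ee_rot: [-2.981, -0.988, 0.002]
force: [-0.2, -0.8, 1.2]
width: 0.498
gripper_force: 0.0
clock: 15.72
position: [0.525, -0.3078, 0.1966]
ee_rot: [-2.751, -1.515, 0.001]
force: [0.1, -0.9, -0.0]
width: 0.499
gripper_force: 0.0
tcp [ 525.2 -307.9  196.8] chest [ -30. -485.] yaw 57.66 t 15.82 F [0.5 0.6 0.5] w 0.5 | turn units -0.03 shift units [0.06 0.05 1.67]
wrist bar [ 527.3 -303.7] [171.1  12.9] 57.84 [59.  60.5 61.8] median [ 531.8 -297.    60.5]
rim [ 527.2 -303.7] [176.7 119.2] 57.74 [32.9 34.7 36. ]
side bar [ 527.3 -307.9] [173.   13.3] 57.68 [57.4 60.2 62. ] median [ 523.1 -316.2   60.2]
rim [ 528.5 -305.5] [179.1 119.4] 57.78 [28.4 34.3 36.7]
knee 80 [-141.9234213    15.63053377] 148.38618862812285
```

```bash
python3 -m creep '[[0.08,0.01,0.6,0,0.5],[0,0,0.7,0,0.5],[0,0,0.7,0,0.5],[0,0,0.7,0,0.5],[0,0,0.7,0,0.5],[0,0,0.7,0,0.5],[0,0,0.4,0,0.5],[0,0,0.3,0,0.5],[0,0,0,0,0.3],[0,0,0,0,0.1],[0,0,0,0,0.05],[0,0,0,0,0.05]]' 40; python3 -c "
from h import *
need([528,-307],4,57.8)"
```

```text
clock: 17.32
position: [0.5275, -0.3057, 0.0058]
ee_rot: [2.751, 1.516, 0.0]
force: [-1.1, 1.1, 4.6]
width: 0.147
gripper_force: 40.0
tcp [ 527.5 -305.7    5.8] chest [ -27.7 -482.6] yaw 57.72 t 17.32 F [-1.1  1.1  4.6] w 0.147 | turn units -0.02 shift units [-0.02  0.03  0.04]
```

```bash
python3 -m creep '[[0,0,-0.3,0,0.05],[0,0,-0.5,0,0.05],[0,0,-0.7,0,0.05],[0,0,-0.7,-1,0.05],[0,0,-0.7,-1,0.05],[0,0,-0.7,-1,0.05],[0,0,-0.7,-1,0.05],[0,0,-0.5,-1,0.05],[0,0,-0.3,-1,0.05],[0,0,-0.1,-1,0.05],[0,0,0,-0.25,0.05],[0,0,0,0,0.05]]' 40; python3 -c "
from h import *
need(cw(33,-40),212,86.7)"
```

```text
clock: 18.82
position: [0.5268, -0.3055, 0.2128]
ee_rot: [-2.285, -2.155, 0.001]
force: [-0.1, -0.8, -5.4]
width: 0.152
gripper_force: 40.0
tcp [ 526.8 -305.5  212.8] chest [ -28.4 -482.4] yaw 86.65 t 18.82 F [-0.1 -0.8 -5.4] w 0.152 | turn units -0.01 shift units [11.06  1.54  0.02]
```

```bash
python3 -m creep '[[0.5,0.07,0,0,0.05],[0.8,0.11,0,0,0.05],[1,0.14,0,0,0.05],[1,0.14,0,0,0.05],[1,0.14,0,0,0.05],[1,0.14,0,0,0.05],[1,0.14,0,0,0.05],[1,0.14,0,0,0.05],[1,0.14,0,0,0.05],[1,0.14,0,0,0.05],[0.9,0.13,0,0,0.05],[0.5,0.07,0,0,0.05]]'; python3 -m creep '[[0.36,0.04,0,0,0.05],[0,0,0,0,0.05]]'
python3 - <<'E'
from h import *
d=grab('wrist'); s=grab('side'); sc=grab('scene')
for d in (d,s,sc):
    W=pts(d)*1000; hsv=cv2.cvtColor(d['pixels'],cv2.COLOR_BGR2HSV); p=state()[0]
    r=np.hypot(W[...,0]-p[0],W[...,1]-p[1])
    q=(hsv[...,0]>105)&(hsv[...,0]<125)&(hsv[...,1]>150)&(W[...,2]>190)&(W[...,2]<260)&(r<130)
    if q.sum()<50: print(d['n'],q.sum()); continue
    P=W[q]; (c,sz,a)=cv2.minAreaRect(P[:,:2].astype(np.float32)); print(d['n'],q.sum(),'tray',np.round(c,1),np.round(sz,1),round(a,2),'chest',wc(np.array(c)).round(1),np.percentile(P[:,2],[2,50,98]).round(1))
    T=P[P[:,2]>np.percentile(P[:,2],98)-6]; A=np.c_[wc(T),np.ones(len(T))]; k=np.linalg.lstsq(A,T[:,2],rcond=None)[0]; print('  slope',k.round(3))
need(cw(33,-25),212,86.7)
# chest inner features in scene/side: far rim of wall etc
E
```

```text
clock: 20.32
position: [0.611, 0.1217, 0.2129]
ee_rot: [-2.28, -2.159, -0.0]
force: [0.4, -0.1, -5.4]
width: 0.148
gripper_force: 40.0
clock: 20.58
position: [0.614, 0.1331, 0.213]
ee_rot: [-2.283, -2.158, 0.0]
force: [-0.1, 0.3, -5.9]
width: 0.152
gripper_force: 40.0
wrist 30702 tray [613.5 137.4] [173.4 120.5] 86.83 chest [ 32.6 -35.3] [211.7 213.2 243.2]
  slope [-1.00000e-03  2.80000e-02  2.42086e+02]
side 2488 tray [614.7 130.7] [182.5 120.9] 86.74 chest [ 34.2 -41.9] [210.  226.6 251.9]
  slope [-5.10000e-02 -7.00000e-03  2.52593e+02]
scene 2409 tray [615.3 134.4] [181.5 124.4] 86.62 chest [ 34.5 -38.1] [208.6 218.7 241.8]
  slope [ 2.00000e-03 -0.00000e+00  2.39528e+02]
tcp [614.3 130.7 213. ] chest [ 33.8 -41.9] yaw 86.6 t 20.73 F [ 0.4 -0.6 -6.4] w 0.145 | turn units -0.03 shift units [ 0.42 -0.02  0.03]
```

```bash
python3 - <<'E'
from h import *
for n in ('side','scene'):
    d=grab(n); W=pts(d)*1000; c=wc(W); z=W[...,2]
    for lo,hi in((-150,-100),(-60,-20),(30,80)):
        q=(abs(z-110)<2.5)&(abs(c[...,1]+100)<20)&(c[...,0]>lo)&(c[...,0]<hi)
        if q.sum()>5: print(n,'front rim',lo,q.sum(),np.percentile(c[q][:,1],[5,25,50,75,95]).round(1))
    q=(abs(z-110)<3)&(abs(c[...,0]+165)<20)&(abs(c[...,1])<70); 
    if q.sum()>5: print(n,'-x rim',q.sum(),np.percentile(c[q][:,0],[5,50,95]).round(1))
    q=(z>45)&(z<90)&(abs(c[...,1]-95)<12)&(c[...,0]<-40)&(c[...,0]>-150)
    if q.sum()>5: print(n,'hinge inner wall',q.sum(),np.percentile(c[q][:,1],[5,50,95]).round(1))
    q=(abs(z-38)<4)&(c[...,1]>70)&(c[...,1]<97)&(abs(c[...,0]+100)<60)
    if q.sum()>5: print(n,'runner +y',q.sum(),np.percentile(c[q][:,1],[5,50,95]).round(1),np.median(z[q]).round(1))
    q=(z>118)&(z<126)&(c[...,0]>60)&(c[...,0]<190)&(abs(c[...,1])<85)
    print(n,'deck',q.sum(),np.percentile(c[q],[1,50,99],axis=0).round(1).tolist())
E
```

```text
side front rim -150 94 [-106.1 -104.7 -102.2  -98.3  -94.7]
side front rim -60 71 [-107.6 -105.4 -102.5  -98.8  -96.4]
side front rim 30 90 [-107.3 -105.4 -102.7  -98.9  -96.6]
side -x rim 168 [-168.5 -163.8 -159.1]
side hinge inner wall 677 [92.  94.9 97.8]
side runner +y 254 [78.2 86.2 95.8] 38.2
side deck 586 [[100.5, -83.9], [129.1, -29.7], [170.0, 74.7]]
scene front rim 30 65 [-102.6 -100.1  -97.3  -95.   -92.9]
scene -x rim 43 [-169.7 -165.7 -161.9]
scene hinge inner wall 63 [106.1 106.7 107. ]
scene deck 1889 [[101.1, -83.4], [135.4, 17.3], [171.2, 83.7]]
```

```bash
python3 -m creep '[[0.22,0,0.5,0,0.05],[0.23,0,0.5,0,0.05],[0.13,0,0.35,0,0.05],[0.12,0,0.35,0,0.05],[0.15,0,0.4,0,0.05],[0.1,0,0.4,0,0.05],[0.02,0,0.2,0,0.05],[0,0,0,0,0.05]]'
python3 - <<'E'
from h import *
need(cw(33,0),44,86.7)
for n in ('scene','side','wrist'):
    d=grab(n); W=pts(d)*1000; hsv=cv2.cvtColor(d['pixels'],cv2.COLOR_BGR2HSV); c=wc(W)
    q=(hsv[...,0]>105)&(hsv[...,0]<125)&(hsv[...,1]>150)&(W[...,2]>80)&(W[...,2]<160)&(abs(c[...,0]-33)<75)&(abs(c[...,1])<110)
    P=W[q]; (k,sz,a)=cv2.minAreaRect(P[:,:2].astype(np.float32)); print(n,q.sum(),'tray',np.round(sz,1),round(a,2),'chest',wc(np.array(k)).round(1),np.percentile(P[:,2],[2,50,98]).round(1))
    if n=='side': cv2.imwrite('pics/s8.png',cv2.resize(d['pixels'][60:260,210:410],(600,600)))
E
```

```text
clock: 21.82
position: [0.6161, 0.171, 0.1044]
ee_rot: [-2.284, -2.157, 0.002]
force: [0.3, 0.3, -5.5]
width: 0.145
gripper_force: 40.0
tcp [616.1 171.  104.4] chest [33.3 -1.6] yaw 86.71 t 21.82 F [ 0.3  0.3 -5.5] w 0.145 | turn units 0.0 shift units [ 0.04 -0.01  1.51]
scene 1721 tray [190.3 127.9] 86.94 chest [32.6 -3.9] [ 99.5 112.8 133.7]
side 1924 tray [191.8 127.6] 86.65 chest [37.7  2.8] [103.3 119.7 143.5]
wrist 22987 tray [157.9 126.6] 86.79 chest [36.3 -5.3] [104.2 105.7 135.2]
```

View pics/s8.png

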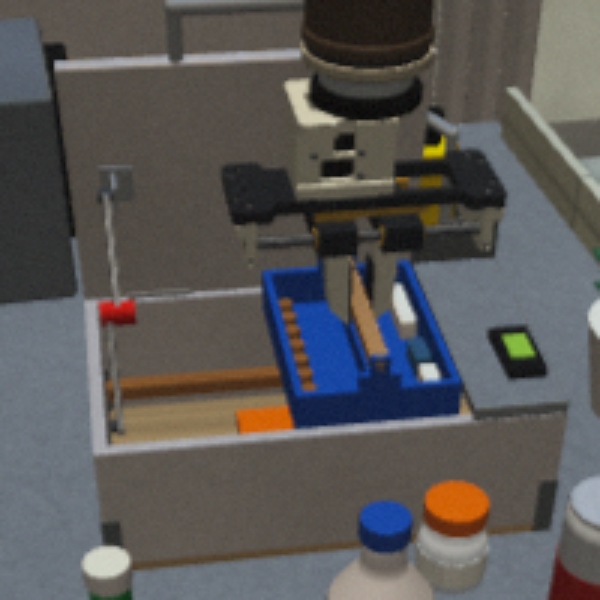

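The side view shows the tray level over the opening, just left of the deck edge at (460,400). The knee at (118,312) is still locked. I'll lower it onto the runners.

```bash
python3 -m creep '[[0.03,0.02,0.3,0,0.05],[0,0,0.3,0,0.05],[0,0,0.3,0,0.05],[0,0,0.2,0,0.05],[0,0,0.2,0,0.05],[0,0,0.1,0,0.05],[0,0,0.06,0,0.05],[0,0,0.04,0,0.05],[0,0,0,0,0.05]]'; python3 -c "
from h import *
need(cw(58,0),44,86.7)"
```

```text
clock: 23.1
position: [0.6173, 0.1725, 0.0452]
ee_rot: [2.284, 2.157, 0.0]
force: [0.7, 0.3, -4.2]
width: 0.148
gripper_force: 40.0
tcp [617.3 172.5  45.2] chest [34.4 -0.1] yaw 86.72 t 23.1 F [ 0.7  0.3 -4.2] w 0.148 | turn units 0.01 shift units [0.   0.59 0.03]
```

```bash
python3 -m creep '[[0,0.15,0,0,0.05],[0,0.15,0,0,0.05],[0,0.15,0,0,0.05],[0,0.13,0,0,0.05],[0,0,0.04,0,0.05],[0,0,0.02,0,0.05],[0,0,0,0,0.05]]'; python3 -c "
from h import *
need(cw(58,0),44,86.7)"
```

```text
clock: 23.98
position: [0.6413, 0.171, 0.0438]
ee_rot: [2.283, 2.156, 0.002]
force: [0.2, -2.5, 5.4]
width: 0.148
gripper_force: 40.0
tcp [641.3 171.   43.8] chest [58.4 -0.1] yaw 86.7 t 23.98 F [ 0.2 -2.5  5.4] w 0.148 | turn units -0.0 shift units [ 0.   -0.01 -0.01]
```

```bash
python3 -m creep '[[0,0,0,0,0.32],[0,0,0,0,0.32],[0,0,0,0,0.32],[0,0,-0.4,0,0.32],[0,0,-0.6,0,0.32],[0,-0.5,0,0,0.1],[0,-0.45,0,0,0],[0,0,0.3,0,0],[0,0,0.4,0,0],[0,0,0.3,0,0],[0,0,0,0,0]]'; python3 -c "
from h import *
need(cw(74,0),44,86.7)"
```

```text
clock: 25.35
position: [0.6019, 0.1727, 0.0409]
ee_rot: [-2.284, -2.156, 0.004]
force: [-0.2, -1.1, 0.3]
width: 0.003
gripper_force: 0.0
tcp [601.9 172.7  40.9] chest [18.9 -0.7] yaw 86.7 t 25.35 F [-0.2 -1.1  0.3] w 0.003 | turn units 0.0 shift units [ 0.02  1.38 -0.08]
```

```bash
python3 -m creep '[[0,0.15,0,0,0],[0,0.15,0,0,0],[0,0.15,0,0,0],[0,0.15,0,0,0],[0,0.15,0,0,0],[0,0.15,0,0,0],[0,0.12,0,0,0],[0,0.1,0,0,0],[0,0.08,0,0,0],[0,0,0,0,0]]'; python3 -c "
from h import *
need(cw(74,0),44,86.7)"
```

```text
clock: 26.6
position: [0.6501, 0.171, 0.043]
ee_rot: [-2.283, -2.157, 0.0]
force: [-4.2, 1.0, 3.2]
width: 0.004
gripper_force: 2.1
tcp [650.1 171.   43. ] chest [67.2  0.4] yaw 86.74 t 26.6 F [-4.2  1.   3.2] w 0.004 | turn units 0.01 shift units [-0.01  0.17 -0.03]
```

```bash
python3 -m creep '[[0,0.06,0,0,0],[0,0.06,0,0,0],[0,0.05,0,0,0],[0,0,0,0,0]]';python3 -m creep '[[0,0.05,0,0,0],[0,0.05,0,0,0],[0,0,0,0,0]]'; python3 -m creep '[[0,0.05,0,0,0],[0,0.05,0,0,0],[0,0,0,0,0]]'; python3 -c "
from h import *
need(cw(74,0),44,86.7)"
```

```text
clock: 27.1
position: [0.6561, 0.1707, 0.0429]
ee_rot: [-2.282, -2.157, 0.002]
force: [-6.6, 0.1, 4.9]
width: 0.005
gripper_force: 3.7
clock: 27.48
position: [0.6588, 0.1724, 0.043]
ee_rot: [-2.279, -2.157, 0.002]
force: [-10.6, 3.4, 7.6]
width: 0.007
gripper_force: 5.7
clock: 27.85
position: [0.659, 0.1726, 0.043]
ee_rot: [-2.275, -2.156, 0.01]
force: [-24.5, 1.8, 18.1]
width: 0.005
gripper_force: 13.1
tcp [659.  172.6  43. ] chest [76.   2.4] yaw 86.92 t 27.85 F [-24.5   1.8  18.1] w 0.005 | turn units 0.06 shift units [-0.06 -0.05 -0.03]
```

```bash
python3 -m creep '[[0,-0.2,0,0,0],[0,-0.3,0,0,0],[-0.3,0,-0.6,0,0],[-0.2,0,-0.8,0,0],[0,-0.8,-0.8,0,0],[0,-0.9,0,0,0],[0,0,0,0,0]]'; python3 - <<'E'
from h import *
need(cw(-139,-22),110,86.7)
for n in ('scene','side','wrist'):
    d=grab(n); W=pts(d)*1000; hsv=cv2.cvtColor(d['pixels'],cv2.COLOR_BGR2HSV); c=wc(W)
    q=(hsv[...,0]>105)&(hsv[...,0]<125)&(hsv[...,1]>150)&(W[...,2]>66)&(W[...,2]<78)&(c[...,0]>0)&(c[...,0]<105)&(abs(c[...,1])<100)
    if q.sum()>20: print(n,q.sum(),'rim x lo by y band',[(b,np.percentile(c[q&(abs(c[...,1]-b)<20)][:,0],[3,50]).round(1).tolist()) for b in(-60,-20,20,60) if (q&(abs(c[...,1]-b)<20)).sum()>5],'y',np.percentile(c[q][:,1],[1,99]).round(1),np.median(W[q][:,2]).round(1))
    q=(hsv[...,0]<22)&(hsv[...,1]>70)&(W[...,2]>92)&(W[...,2]<104)&(c[...,0]>70)&(c[...,0]<110)&(abs(c[...,1])<95)
    if q.sum()>20: print('  bar',q.sum(),[(b,np.percentile(c[q&(abs(c[...,1]-b)<20)][:,0],[3,50,97]).round(1).tolist()) for b in(-60,-20,20,60) if (q&(abs(c[...,1]-b)<20)).sum()>5])
    q=((hsv[...,0]<6)|(hsv[...,0]>174))&(hsv[...,1]>140)&(abs(c[...,0]+144)<45)&(c[...,1]>-60)&(c[...,1]<90)&(W[...,2]>60)
    if q.sum()>10: print('  knee',np.median(c[q],0).round(1),np.median(W[q],0)[2].round(1))
    if n=='wrist': cv2.imwrite('pics/w9.png',d['pixels'])
E
```

```text
clock: 28.72
position: [0.5743, 0.1549, 0.1314]
ee_rot: [2.282, 2.158, 0.0]
force: [0.0, -0.0, -0.4]
width: 0.008
gripper_force: 0.0
tcp [574.3 154.9 131.4] chest [ -7.5 -20.1] yaw 86.8 t 28.73 F [ 0.  -0.  -0.4] w 0.008 | turn units 0.02 shift units [-0.05 -3.29  0.54]
scene 180 rim x lo by y band [(-60, [41.1, 45.8]), (-20, [39.8, 44.3]), (20, [41.2, 44.2]), (60, [40.9, 44.7])] y [-82.8  74.4] 70.4
side 167 rim x lo by y band [(-20, [40.6, 43.1]), (20, [40.7, 43.1]), (60, [40.7, 43.0])] y [-37.4  91.6] 71.9
  bar 240 [(-60, [93.6, 98.8, 105.6]), (-20, [93.7, 98.8, 105.4]), (20, [93.8, 99.2, 106.9]), (60, [94.1, 99.4, 107.0])]
  knee [-142.    14.9] 149.1
wrist 2674 rim x lo by y band [(-60, [39.2, 43.8]), (-20, [39.6, 42.1]), (20, [39.6, 42.3]), (60, [39.7, 42.4])] y [-79.   93.1] 72.7
  bar 4670 [(-60, [91.9, 97.0, 104.2]), (-20, [92.0, 97.0, 104.5]), (20, [92.2, 97.2, 104.5]), (60, [92.4, 97.2, 104.6])]
  knee [-133.8   22.9] 151.0
```

View pics/w9.png

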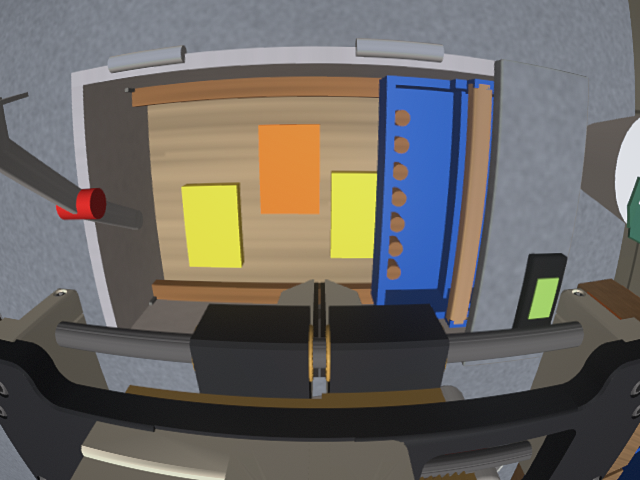

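Wrist: the tray is home and square (its -x rim at x≈40, its bar at 99 along the deck edge at column 495), and the red knee is at (85,205). Next I go in front of the knee.

```bash
python3 -m creep '[[0,-0.8,0,0,0],[0,-0.9,0,0,0],[0,-0.9,0,0,0],[-0.05,-0.7,0,0,0],[0,0,0.3,0,0],[0,0,0.25,0,0],[0,0,0,0,0]]'; python3 -c "
from h import *
need(cw(-139,-2.5),110,86.7)"
```

```text
clock: 29.75
position: [0.4447, 0.1601, 0.1075]
ee_rot: [-2.284, -2.155, 0.002]
force: [0.7, 0.3, -0.1]
width: 0.004
gripper_force: 0.0
tcp [444.7 160.1 107.5] chest [-137.2  -22.4] yaw 86.67 t 29.75 F [ 0.7  0.3 -0.1] w 0.004 | turn units -0.01 shift units [ 0.5  -0.04 -0.06]
```

```bash
python3 -m creep '[[0.25,0,0,0,0],[0.25,0,0,0,0],[0.2,0,0.08,0,0],[0.15,0,0.07,0,0],[0.1,0,0.06,0,0],[0,0,0,0,0]]'; python3 - <<'E'
from h import *
need(cw(-139,-2.5),110,86.7)
d=grab('side'); W=pts(d)*1000; c=wc(W); hsv=cv2.cvtColor(d['pixels'],cv2.COLOR_BGR2HSV)
q=((hsv[...,0]<6)|(hsv[...,0]>174))&(hsv[...,1]>140)&(abs(c[...,0]+144)<45)&(c[...,1]>-60)&(c[...,1]<90)&(W[...,2]>60)
print('knee',q.sum(),np.median(c[q],0).round(1),np.median(W[q],0)[2].round(1))
E
```

```text
clock: 30.5
position: [0.4462, 0.1984, 0.1]
ee_rot: [-2.284, -2.157, 0.001]
force: [-0.3, 0.5, 0.6]
width: 0.005
gripper_force: 0.2
tcp [446.2 198.4 100. ] chest [-137.9   16. ] yaw 86.74 t 30.5 F [-0.3  0.5  0.6] w 0.005 | turn units 0.01 shift units [-0.46 -0.03 -0.25]
knee 1 [-153.9   28. ] 133.3
```

```bash
python3 -m creep '[[0.12,0,0.09,0,0],[0.12,0,0.09,0,0],[0,0,0,0,0]]'; python3 - <<'E'
from h import *
need(cw(-139,-2.5),110,86.7)
d=grab('side'); W=pts(d)*1000; c=wc(W)
# lid angle from underside plane
q=(W[...,2]>180)&(W[...,2]<300)&(c[...,0]>-120)&(c[...,0]<90)&(c[...,1]>-50)&(c[...,1]<110)&(np.abs(c[...,0]+137)>60)
k=np.polyfit(W[q][:,2],c[q][:,1],1); print(q.sum(),'lid angle',np.arctan2(1,-k[0]),np.median(abs(np.polyval(k,W[q][:,2])-c[q][:,1])))
E
```

```text
clock: 30.92
position: [0.4472, 0.2017, 0.0936]
ee_rot: [2.285, 2.148, -0.011]
force: [-6.7, -27.0, 28.7]
width: 0.005
gripper_force: 17.2
tcp [447.2 201.7  93.6] chest [-137.2   19.3] yaw 86.47 t 30.93 F [ -6.7 -27.   28.7] w 0.005 | turn units -0.06 shift units [-0.55 -0.05 -0.41]
3578 lid angle 1.4847504541473 8.745815827553333
```

```bash
python3 -m creep '[[-0.2,0,-0.1,0,0],[-0.3,0,-0.1,0,0],[-0.4,0,0,0,0],[0,0,0,0,0]]'; python3 - <<'E'
import numpy as np
from scipy.optimize import brentq
L=np.array([-10,65.]);H=np.array([100,110.]);d=np.array([16,148.])-L;l1=85.;a0=np.arctan2(d[0],d[1]);w=5
for f in (.2,.3,.4,.5):
  for a in np.radians([0,10,20,26,30,34]):
    u=np.array([np.sin(a0+a),np.cos(a0+a)]);k=L+l1*u; n=np.array([-u[1],u[0]])
    p=brentq(lambda p:np.hypot(*(H+110*np.array([-np.cos(p),np.sin(p)])-k))-85,.2,1.31) if a>np.radians(12) else 1.28
    pin=H+110*np.array([-np.cos(p),np.sin(p)]);th=min(p+.122,1.39)
    c=L+f*l1*u+w*n; bf=c[0]+28; bz=c[1]+66
    zs=np.linspace(bz,214,5); lk=[np.interp(z,[k[1],pin[1]],[k[0],pin[0]])-5 for z in zs if z<=pin[1]]
    lid=[100-(z-110)/np.tan(th) for z in(bz,bz+40,bz+80,bz+120,bz+160)]
    print(f,'push %.0f th %.2f contact %s body front %.0f bz %.0f link %s lid %s'%(2*l1*np.sin(a/2),th,c.round(),bf,bz,np.round(min(lk,default=99)),np.round(lid)))
E
python3 -c "
from h import *
need(cw(-134,-30),51,86.7)"
```

```text
clock: 31.48
position: [0.4448, 0.1702, 0.1008]
ee_rot: [2.286, 2.154, -0.002]
force: [0.3, 1.0, 0.1]
width: 0.006
gripper_force: 0.0
0.2 push 0 th 1.39 contact [-10.  83.] body front 18 bz 149 link 12.0 lid [93. 86. 78. 71. 64.]
0.2 push 15 th 1.39 contact [-7. 82.] body front 21 bz 148 link 28.0 lid [93. 86. 78. 71. 64.]
0.2 push 30 th 1.37 contact [-4. 82.] body front 24 bz 148 link 41.0 lid [92. 84. 76. 68. 59.]
0.2 push 38 th 1.29 contact [-2. 81.] body front 26 bz 147 link 45.0 lid [89. 78. 67. 55. 44.]
0.2 push 44 th 1.21 contact [-1. 80.] body front 27 bz 146 link 44.0 lid [86. 71. 56. 41. 26.]
0.2 push 50 th 1.10 contact [ 0. 80.] body front 28 bz 146 link 34.0 lid [82. 61. 41. 20. -0.]
0.3 push 0 th 1.39 contact [-7. 91.] body front 21 bz 157 link 19.0 lid [91. 84. 77. 70. 62.]
0.3 push 15 th 1.39 contact [-3. 90.] body front 25 bz 156 link 32.0 lid [92. 84. 77. 70. 62.]
0.3 push 30 th 1.37 contact [ 2. 88.] body front 30 bz 154 link 43.0 lid [91. 83. 75. 66. 58.]
0.3 push 38 th 1.29 contact [ 4. 87.] body front 32 bz 153 link 46.0 lid [88. 76. 65. 53. 42.]
0.3 push 44 th 1
[... 755 characters left out ...]
h 1.39 contact [ -2. 107.] body front 26 bz 173 link 31.0 lid [88. 81. 74. 67. 59.]
0.5 push 15 th 1.39 contact [  5. 105.] body front 33 bz 171 link 40.0 lid [89. 82. 74. 67. 60.]
0.5 push 30 th 1.37 contact [ 12. 102.] body front 40 bz 168 link 47.0 lid [88. 80. 72. 64. 55.]
0.5 push 38 th 1.29 contact [16. 99.] body front 44 bz 165 link 47.0 lid [84. 73. 61. 50. 39.]
0.5 push 44 th 1.21 contact [18. 97.] body front 46 bz 163 link 44.0 lid [80. 65. 50. 35. 20.]
0.5 push 50 th 1.10 contact [20. 95.] body front 48 bz 161 link 33.0 lid [74. 53. 33. 12. -8.]
tcp [444.8 170.2 100.8] chest [-137.7  -12.2] yaw 86.6 t 31.48 F [0.3 1.  0.1] w 0.006 | turn units -0.03 shift units [-0.44  0.09  1.25]
```

```bash
python3 -m creep '[[-0.45,0.1,0,0,0],[0,0,0.4,0,0],[0,0,0.38,0,0],[0.2,0,0,0,0],[0.2,0,0,0,0],[0.12,0,0.05,0,0],[0.12,0,0.05,0,0],[0,0,0,0,0]]'; python3 - <<'E'
from h import *
need(cw(-134,2.5),58,86.7)
d=grab('side'); W=pts(d)*1000; c=wc(W); hsv=cv2.cvtColor(d['pixels'],cv2.COLOR_BGR2HSV)
q=((hsv[...,0]<6)|(hsv[...,0]>174))&(hsv[...,1]>140)&(abs(c[...,0]+144)<45)&(c[...,1]>-60)&(c[...,1]<90)&(W[...,2]>60)
print('knee',q.sum(),np.median(c[q],0).round(1),np.median(W[q],0)[2].round(1))
E
```

```text
clock: 32.48
position: [0.4497, 0.1797, 0.066]
ee_rot: [2.284, 2.157, 0.001]
force: [1.3, -1.3, 2.3]
width: 0.007
gripper_force: 0.8
tcp [449.7 179.7  66. ] chest [-133.4   -2.5] yaw 86.74 t 32.48 F [ 1.3 -1.3  2.3] w 0.007 | turn units 0.01 shift units [ 0.13 -0.01  0.2 ]
knee 7 [-131.2   19.1] 144.9
```

```bash
python3 -m creep '[[0.08,0,0.05,0,0],[0.08,0,0.05,0,0],[0.04,0,0.03,0,0],[0,0,0,0,0]]'; python3 - <<'E'
from h import *
need(cw(-134,2.5),58,86.7)
d=grab('side'); W=pts(d)*1000; c=wc(W)
cv2.imwrite('pics/s10.png',cv2.resize(d['pixels'][40:260,200:420],(600,600)))
q=(W[...,2]>170)&(W[...,2]<300)&(c[...,0]>0)&(c[...,0]<90)&(c[...,1]>-50)&(c[...,1]<110)
k=np.polyfit(W[q][:,2],c[q][:,1],1); print(q.sum(),'lid angle',np.arctan2(1,-k[0]),np.median(abs(np.polyval(k,W[q][:,2])-c[q][:,1])))
E
```

```text
clock: 33.02
position: [0.4498, 0.1875, 0.0606]
ee_rot: [-2.284, -2.157, -0.0]
force: [1.7, -0.6, 0.9]
width: 0.007
gripper_force: 0.5
tcp [449.8 187.5  60.6] chest [-133.7    5.3] yaw 86.73 t 33.02 F [ 1.7 -0.6  0.9] w 0.007 | turn units 0.01 shift units [-0.07 -0.01  0.06]
1955 lid angle 1.3508227090707796 0.9617264642346655
```

View pics/s10.png

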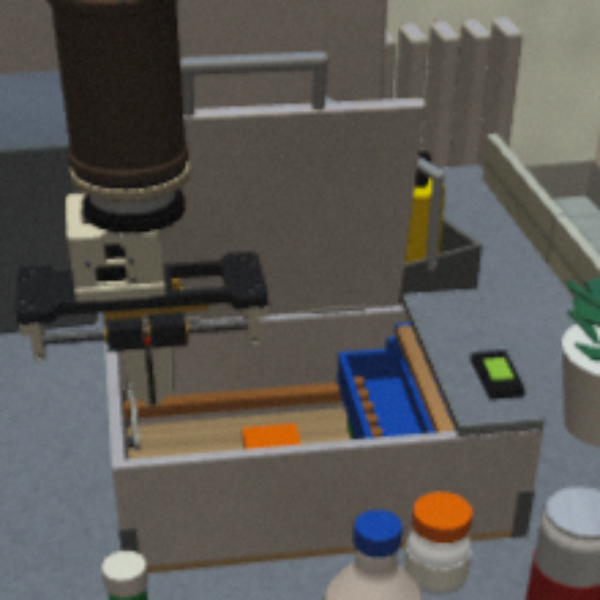

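The lid has begun to sink (1.35 rad), with the tray home at (390,390) and the fingers pressing the stay at (150,370). I'll push a little further.

```bash
python3 -m creep '[[0.08,0,0.04,0,0],[0.06,0,0.04,0,0],[0,0,0,0,0]]'; cat > lid.py <<'E'
from h import *
need(cw(-134,2.5),58,86.7)
d=grab('side'); W=pts(d)*1000; c=wc(W)
q=(W[...,2]>150)&(W[...,2]<320)&(c[...,0]>10)&(c[...,0]<90)&(c[...,1]>-110)&(c[...,1]<110)
if q.sum()>100:
    k=np.polyfit(W[q][:,2],c[q][:,1],1); print(q.sum(),'lid angle',np.arctan2(1,-k[0]).round(3),np.median(abs(np.polyval(k,W[q][:,2])-c[q][:,1])).round(1))
E
python3 lid.py
```

```text
clock: 33.45
position: [0.4503, 0.1906, 0.0575]
ee_rot: [2.284, 2.154, -0.004]
force: [1.6, -7.5, 12.7]
width: 0.004
gripper_force: 5.9
tcp [450.3 190.6  57.5] chest [-133.4    8.4] yaw 86.63 t 33.45 F [ 1.6 -7.5 12.7] w 0.004 | turn units -0.02 shift units [-0.15 -0.01 -0.01]
2207 lid angle 1.327 1.1
```

```bash
python3 -m creep '[[0,0,0.04,0,0],[0,0,0,0,0],[0,0,0,0,0]]'; python3 lid.py
```

```text
clock: 33.88
position: [0.4523, 0.1922, 0.0562]
ee_rot: [2.284, 2.154, 0.003]
force: [6.1, -5.2, 0.4]
width: 0.007
gripper_force: 10.9
tcp [452.3 192.2  56.2] chest [-131.5   10.1] yaw 86.64 t 33.88 F [ 6.1 -5.2  0.4] w 0.007 | turn units -0.02 shift units [-0.19 -0.06 -0.05]
2221 lid angle 1.331 1.1
```

```bash
python3 -m creep '[[-0.4,0,0,0,0],[-0.4,0,0,0,0],[0,-0.2,0.1,0,0],[0,0,0.1,0,0],[0.2,0,0,0,0],[0.1,0,0,0,0],[0.08,0,0.02,0,0],[0,0,0,0,0]]'; python3 lid.py
```

```text
clock: 34.92
position: [0.4409, 0.1758, 0.0469]
ee_rot: [2.284, 2.156, -0.003]
force: [0.7, -4.0, 1.5]
width: 0.004
gripper_force: 2.0
tcp [440.9 175.8  46.9] chest [-141.9   -6.9] yaw 86.72 t 34.92 F [ 0.7 -4.   1.5] w 0.004 | turn units 0.0 shift units [ 0.24  0.2  -0.28]
2112 lid angle 1.263 1.0
```

```bash
python3 -m creep '[[0.08,0,0.02,0,0],[0.05,0,0.02,0,0],[0,0,0,0,0]]'; python3 lid.py
```

```text
clock: 35.35
position: [0.4415, 0.1771, 0.0456]
ee_rot: [2.284, 2.151, -0.009]
force: [-0.5, -16.8, 17.4]
width: 0.005
gripper_force: 10.0
tcp [441.5 177.1  45.6] chest [-141.4   -5.6] yaw 86.55 t 35.35 F [ -0.5 -16.8  17.4] w 0.005 | turn units -0.04 shift units [ 0.2   0.19 -0.31]
2103 lid angle 1.257 1.1
```

```bash
python3 -m creep '[[-0.5,0,-0.1,0,0],[-0.8,0,-0.3,0,0]]'; python3 lid.py
```

```text
clock: 35.65
position: [0.4381, 0.131, 0.0614]
ee_rot: [-2.28, -2.159, -0.001]
force: [0.1, -0.4, -0.1]
width: 0.007
gripper_force: 0.0
tcp [438.1 131.   61.4] chest [-142.1  -51.8] yaw 86.87 t 35.65 F [ 0.1 -0.4 -0.1] w 0.007 | turn units 0.04 shift units [1.36 0.2  0.09]
2044 lid angle 1.225 1.0
```

```bash
python3 -m creep '[[-0.5,0,-0.8,0,0],[-0.9,0,-0.4,0,0],[-1,0,0,0,0],[-1,0,-0.3,0,0],[-0.2,-0.4,-0.8,0,0],[0,-0.5,-0.8,0,0],[0,-0.8,-0.8,0,0],[0,-0.8,-0.5,0,0]]'; python3 lid.py
```

```text
clock: 36.7
position: [0.3303, -0.0072, 0.2388]
ee_rot: [2.282, 2.158, 0.002]
force: [-0.1, -0.4, -0.3]
width: 0.004
gripper_force: 0.0
tcp [330.3  -7.2 238.8] chest [-241.8 -196. ] yaw 86.78 t 36.7 F [-0.1 -0.4 -0.3] w 0.004 | turn units 0.02 shift units [4.96 2.7  4.52]
1521 lid angle 0.99 1.2
```

The lid is sinking by itself (0.99 rad) and the hand is clear. I'll wait for it to shut.

```bash
python3 -m creep '[[0,0,0,0,0],[0,0,0,0,0],[0,0,0,0,0],[0,0,0,0,0],[0,0,0,0,0],[0,0,0,0,0],[0,0,0,0,0],[0,0,0,0,0],[0,0,0,0,0],[0,0,0,0,0],[0,0,0,0,0],[0,0,0,0,0]]';python3 -m creep '[[0,0,0,0,0],[0,0,0,0,0],[0,0,0,0,0],[0,0,0,0,0],[0,0,0,0,0],[0,0,0,0,0],[0,0,0,0,0],[0,0,0,0,0],[0,0,0,0,0],[0,0,0,0,0],[0,0,0,0,0],[0,0,0,0,0]]' >/dev/null;python3 -m creep '[[0,0,0,0,0],[0,0,0,0,0],[0,0,0,0,0],[0,0,0,0,0],[0,0,0,0,0],[0,0,0,0,0],[0,0,0,0,0],[0,0,0,0,0],[0,0,0,0,0],[0,0,0,0,0],[0,0,0,0,0],[0,0,0,0,0]]'; cat > shut.py <<'E'
from h import *
need(cw(-134,2.5),58,86.7)
for n in ('side','scene'):
    d=grab(n); W=pts(d)*1000; c=wc(W)
    q=(abs(c[...,0]+10)<90)&(abs(c[...,1])<95)&(W[...,2]>60)&(W[...,2]<350)
    P=W[q]; A=np.c_[c[q],np.ones(q.sum())]; k=np.linalg.lstsq(A,P[:,2],rcond=None)[0]; print(n,'lid plane',k.round(3),np.percentile(P[:,2],[5,50,95]).round(1))
    hsv=cv2.cvtColor(d['pixels'],cv2.COLOR_BGR2HSV)
    for nm,lo,hi,zl,zh in(('blue cap',105,125,150,185),('orange',5,18,60,80),('green',45,75,90,140)):
        m=(hsv[...,0]>lo)&(hsv[...,0]<hi)&(hsv[...,1]>150)&(W[...,2]>zl)&(W[...,2]<zh)&(W[...,0]<800)&(W[...,0]>300)&(abs(W[...,1])<180)
        if m.sum(): print(nm,np.median(W[m],0).round())
E
python3 shut.py
```

```text
clock: 38.25
position: [0.3305, -0.0082, 0.2375]
ee_rot: [2.284, 2.157, -0.0]
force: [0.7, -0.4, -0.3]
width: 0.003
gripper_force: 0.0
clock: 41.25
position: [0.3305, -0.0082, 0.2375]
ee_rot: [-2.284, -2.157, 0.0]
force: [-0.2, 0.8, 0.6]
width: 0.006
gripper_force: 0.0
tcp [330.5  -8.2 237.5] chest [-241.6 -197. ] yaw 86.72 t 41.25 F [-0.2  0.8  0.6] w 0.006 | turn units 0.0 shift units [4.99 2.69 4.49]
side lid plane [ 1.00000e-03 -1.00000e-03  1.23433e+02] [121.8 123.4 125. ]
blue cap [ 565. -104.  172.]
orange [655.  20.  70.]
green [ 404. -111.  112.]
scene lid plane [ 1.00000e-03 -1.00000e-03  1.21969e+02] [119.1 122.  124.8]
blue cap [570. -91. 171.]
orange [659.  25.  69.]
green [418. -81. 113.]
```

```bash
python3 -c "
from cell import sign_off
print(sign_off())"
```

```text
the job is handed in; nothing more can be done
None
```

The job is handed in at 41 s of the 72 s. The tray measured fully home before the lid closed, the lid is shut and flat, and the bottles and jar I re-measured have not moved. The stay did not break from pressing the red knee alone because the hand met the stay and lid first, so I finished the break by pushing lower on the stay.

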